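# Pull-test the stoppers of the sample pots and sort them

## Task

Sample pots stand in the hold-down rack: pull each stopper straight up with slowly rising force and stop once the steel proof collar under it has come up a few millimetres, well short of its stop, which proves that the stopper holds; a stopper that instead creeps a few millimetres out of its collar has failed. Slide every pot forward out of the rack by its grip rib and stand it upright, those that held on the middle of the narrow raised ledge, those that failed in the green tray. When all are sorted, press the counter's key just until it clicks, no further, let go, and leave the jar, the brush and the carton alone.

Things in the scene. Friction and masses are not known exactly. Their poses are not given: they have to be found in the camera images.
- rack: Fixed slick steel hold-down rack, plate 10 mm thick, 336 mm along y. Four bays at y = -114, -38, 38, 114 mm, some empty. Rails between them (top 24 mm above the table) have lips 3 mm over the rear 40 mm of a pot's foot: it cannot lift there; slid 50 mm along the rack's -x it is free and still on the plate. Origin: on the table, under the bays' middle; plate from x = -95 to 55 mm.
- green_tray: Loose open pale green tray, 280 (x) x 200 (y) x 70 mm, flat inner floor about 190 x 115 mm, 6 mm above its underside, sloping walls. Origin: centre of its underside; x along its length, z up. For pots that failed.
- ledge: Fixed narrow raised steel ledge: a strip 260 (its x) x 44 (its y) mm on two feet (feet 110 mm wide). Origin on the table under its middle.
- ledge_top (a point): Middle of the ledge's upper face, 70 mm above the table; x along its length, y across it, z up.
- counter: Fixed grey batch counter, 110 x 75 x 34 mm box with a small display and one round white key. Origin: centre of its underside.
- key_top (a point): Centre of the key's upper face (20 mm across, 9 mm above the box when free, 43 mm above the table). Moves with the key.
- key (a joint): Travel of the key downward, m: 0 free, 0.007 at its hard stop. A dome key: the force rises to about 4.7 N at 0.0016, then drops to about 2.5 N at 0.0042 (the click), then climbs steeply (6 N at 0.006). Past 0.0025 it has clicked; it springs back when let go.
- spice_a: Bystander: spice jar with yellow cap, 44 mm across, 100 mm tall. Origin at its underside. Leave alone.
- scrub_brush: Bystander: wooden scrubbing brush, 61 x 154 x 46 mm. Origin at its underside. Leave alone.
- tea_small: Bystander: small carton, 34 x 42 x 52 mm. Origin at its underside. Leave alone.
- pot_a: White sample pot, 0.26 kg; None if absent. All look alike. Foot 86 (x) x 58 (y) x 6 mm, body 78 x 38 mm, 62 mm high. Grip rib at x = -26 mm: 22 (x) x 14 (y) mm, 62 to 118 mm high: carry the pot by it, pinched across y at about 100 mm. Collar and stopper at x = +22 mm. Origin: centre of the foot's underside; x to the rear of the rack, z up.
- collar_a (a joint): Rise of the pot's steel proof collar (30 mm across, 62 to 76 mm high at rest), m: 0 to 0.010 (hard stop). It moves only under a pull of 7 N (rest) to 10 N (top), takes the stopper along and stays where it is left, baring the black neck. Read 0.002 to 0.0085 as proven. None if absent.
- stopper_a (a joint): How far the black stopper has slid out of its collar, m: 0 to 0.012 (stop). Its square knob, 22 x 22 mm, spans 79 to 112 mm at rest: pinch it across y at 100 mm. A good one does not slide; a failed one slides at about 2.5 N, before the collar moves, and stays where it is left. Over 0.003 it has failed. None if absent.
- pot_b: White sample pot, 0.26 kg; None if absent. All look alike. Foot 86 (x) x 58 (y) x 6 mm, body 78 x 38 mm, 62 mm high. Grip rib at x = -26 mm: 22 (x) x 14 (y) mm, 62 to 118 mm high: carry the pot by it, pinched across y at about 100 mm. Collar and stopper at x = +22 mm. Origin: centre of the foot's underside; x to the rear of the rack, z up.
- collar_b (a joint): Rise of the pot's steel proof collar (30 mm across, 62 to 76 mm high at rest), m: 0 to 0.010 (hard stop). It moves only under a pull of 7 N (rest) to 10 N (top), takes the stopper along and stays where it is left, baring the black neck. Read 0.002 to 0.0085 as proven. None if absent.
- stopper_b (a joint): How far the black stopper has slid out of its collar, m: 0 to 0.012 (stop). Its square knob, 22 x 22 mm, spans 79 to 112 mm at rest: pinch it across y at 100 mm. A good one does not slide; a failed one slides at about 2.5 N, before the collar moves, and stays where it is left. Over 0.003 it has failed. None if absent.
- pot_c: White sample pot, 0.26 kg; None if absent. All look alike. Foot 86 (x) x 58 (y) x 6 mm, body 78 x 38 mm, 62 mm high. Grip rib at x = -26 mm: 22 (x) x 14 (y) mm, 62 to 118 mm high: carry the pot by it, pinched across y at about 100 mm. Collar and stopper at x = +22 mm. Origin: centre of the foot's underside; x to the rear of the rack, z up.
- collar_c (a joint): Rise of the pot's steel proof collar (30 mm across, 62 to 76 mm high at rest), m: 0 to 0.010 (hard stop). It moves only under a pull of 7 N (rest) to 10 N (top), takes the stopper along and stays where it is left, baring the black neck. Read 0.002 to 0.0085 as proven. None if absent.
- stopper_c (a joint): How far the black stopper has slid out of its collar, m: 0 to 0.012 (stop). Its square knob, 22 x 22 mm, spans 79 to 112 mm at rest: pinch it across y at 100 mm. A good one does not slide; a failed one slides at about 2.5 N, before the collar moves, and stays where it is left. Over 0.003 it has failed. None if absent.
- pot_d: White sample pot, 0.26 kg; None if absent. All look alike. Foot 86 (x) x 58 (y) x 6 mm, body 78 x 38 mm, 62 mm high. Grip rib at x = -26 mm: 22 (x) x 14 (y) mm, 62 to 118 mm high: carry the pot by it, pinched across y at about 100 mm. Collar and stopper at x = +22 mm. Origin: centre of the foot's underside; x to the rear of the rack, z up.
- collar_d (a joint): Rise of the pot's steel proof collar (30 mm across, 62 to 76 mm high at rest), m: 0 to 0.010 (hard stop). It moves only under a pull of 7 N (rest) to 10 N (top), takes the stopper along and stays where it is left, baring the black neck. Read 0.002 to 0.0085 as proven. None if absent.
- stopper_d (a joint): How far the black stopper has slid out of its collar, m: 0 to 0.012 (stop). Its square knob, 22 x 22 mm, spans 79 to 112 mm at rest: pinch it across y at 100 mm. A good one does not slide; a failed one slides at about 2.5 N, before the collar moves, and stays where it is left. Over 0.003 it has failed. None if absent.
Mind the look-alikes: they are no part of the job. Leave any purple look-alike of the pot_a alone.

How it is judged:
By the outcome, as a careful person would: the job done as asked, in the order asked, and still so for the second after the job is handed in, with the robot touching nothing.
Of pot_a, pot_b, pot_c, pot_d only 3 to 4 are there at a start; the rules pass over those that are not, and their reading is None.
At some moment in a run one of green_tray may be knocked a few centimetres aside while the robot is not near it.
Once in a run the grip may slacken for a moment while it holds something.
It also fails if it takes over 210 s, if anything falls off the work surface, if the arm or the gripper's body presses on something with over 40 N, if the wrist force passes 120 N, or if a joint passes its speed limit or range.

## Robot

A 6-joint arm with a two-finger parallel gripper is mounted at the origin on the work surface; the furniture and walls round the work are solid. World frame = base frame: x ahead of the robot, y to its left, z up, the work surface at z = 0. Lengths are in m, angles in rad, forces in N, time in s.
With the tool pointing down it reaches from about 0.225 to 0.875 m from the base axis. Payload 3.4 kg.
Tool frame: the origin (TCP) lies at the very end of the fingers, on their centre line; the grasp point (between the pads) lies 19 mm behind it; z points along the fingers, y is the line along which they close (so a half turn about z gives the same grasp; the last joint's range is limited). The gripper opens to 85 mm and grips with 20 to 120 N. Pads are 22 mm wide; open, the fingers measure 114 mm over their backs; the gripper's body (76 mm by 85 mm) begins 54 mm behind the grasp point. The pads swing forward as they close: fully open they stand 13 mm farther back than shut.
Start: joints at [1.191, 0.276, 1.505, -0, 1.361, -0.121], TCP at [0.147, 0.556, 0.231] pointing down, gripper open.
Joint ranges: [-2.89, 2.89], [-0.75, 2.08], [0.22, 2.7], [-1.18, 4.32], [0.11, 2.71], [-2.7, 2.7]. Speed limits (rad/s): [2.57, 2.57, 3.14, 3.14, 3.14, 3.14].

## Interface

Orientations are given as a unit quaternion [x, y, z, w].
In Python, from rig import get_state, get_image, hand_in, trace, spot_point gives the robot as it stands.
- The arm moves only by the shell command python3 -m inch 'ROWS' [OPENING] [FORCE]. ROWS is JSON, a list of rows, each a list of 6 numbers: the shift along the tool's x, y, z in mm, then the turn, a rotation vector about the tool's x, y, z in rad. A call has 1 to 5 rows; each row is the pose to reach, as a shift and turn from the pose commanded when the call began, along the tool's axes at that moment; what a row does not reach only later rows make up. A row lasts 1/12 s, in which the tool goes at most 41.7 mm and 7.16 degrees, less where a joint would pass 70% of its speed; a pose out of reach is approached as far as the arm can. A call with a gripper value outside its range is refused whole. OPENING is the finger opening in mm, from 0 to 85.4, set as the call begins (- or left out, the last holds). The fingers move at their own pace and stop on an object; FORCE is the grip in N (left out, the last holds). Time passes only in rows, so rows that repeat a pose let the fingers close. It gives the time, the measured TCP pose, the force, the opening and the grip force at its end, in the units of the state.
- get_state(): the state, without advancing time (a new reading comes with each control period).
- get_image(name): name is "scene" or "top" or "wrist"; returns a dict with "pixels" (480x640x3 uint8, red, green, blue), "fov_y" (degrees; the focal length in pixels is half the picture's height over the tangent of half this angle, whatever the lens; pixels are square), "cx", "cy" (the principal point, pixels), "k1" (the pictures are not rectified: a ray, as slopes to the right and down, at radius r is drawn at 1 + k1 r^2 times it, then the intrinsics apply), "R" (3x3) and "t" (3): a world point X has camera coordinates R X + t; the wrist camera has in their place "T_tool_cam" (4x4, takes a point from camera to tool coordinates, whose origin is the TCP and whose axes are the flange's). Camera axes: x right, y down, z forward; pixel columns grow to the right and rows downward; lengths in m; the calibration is good to about 2 mm. A picture is of the moment at which its call begins: read the wrist's pose just before it. There is no depth.
- hand_in(): hands the job in; it is judged then, once.
Trained networks look in a picture, given as the dict that the camera call returned (one of the last four; its "shot" number tells which), for a name from the list of things; names that differ only in an ending like _2 or _b are one class to them, and where a whole thing is asked for, a point or a joint stands for the part that bears it (a point fixed in the world has none). Each returns a list of dicts, best first, with "confidence" (0 to 1); they miss things now and then, are a little off and sometimes report something else, mostly with a low value. They report only what shows in the picture. A call takes as long as a camera call. They do not tell look-alikes from the thing itself.
- trace(picture, label): "mask" (480x640 bool, what is visible of it) and "position" ([column, row] in pixels, amid what is visible of it).
- spot_point(picture, label): "position" ([column, row] in pixels: a listed point, or the origin of a listed thing).
The state is a dict: "t": time; "joint_positions": joint angles; "dq": joint speeds; "joint_torque": joint torques, N m; "tool_pos": TCP position; "eef_rot": TCP orientation; "wrist_force": force on the tool from outside, world axes, zero at the start; "ft_torque": the same for the moment, N m; "grip_width": opening from 0.0 (shut) to 1.0 (fully open); "finger_force": force on a finger pad.
Only numpy, scipy, OpenCV 4.12 (cv2) and the standard library are available. Lean on these libraries where they do the work, as an engineer would, in place of code of your own. Each camera call takes 0.05 s, during which the arm holds its last target. There are 200 camera calls.

## Working session

There is one attempt and no reset: what is moved stays moved. The work goes in short steps, Python scripts to look and compute and a shell command to move; the robot and the scene stay as the last step left them, time stands still between calls to the robot, and variables do not carry over. Pictures are saved under pics/ and viewed, at most 14 in all, crops included, and the job is handed in when it is done.

```bash
ls; mkdir -p pics; cat > h.py <<'E'
import numpy as np, cv2, json
from rig import *
from scipy.spatial.transform import Rotation as Ro
def K(p):
    f=240/np.tan(np.radians(p["fov_y"])/2); return np.array([[f,0,p["cx"]],[0,f,p["cy"]],[0,0,1.]])
def ext(p,s=None):
    if "R" in p: return np.array(p["R"]),np.array(p["t"])
    T=np.eye(4); T[:3,:3]=Ro.from_quat(s["eef_rot"]).as_matrix(); T[:3,3]=s["tool_pos"]
    C=np.linalg.inv(T@np.array(p["T_tool_cam"])); return C[:3,:3],C[:3,3]
def proj(p,X,s=None):
    R,t=ext(p,s); return cv2.projectPoints(np.atleast_2d(np.float64(X)),cv2.Rodrigues(R)[0],t,K(p),np.array([p["k1"],0,0,0.]))[0][:,0]
def unproj(p,uv,z,s=None):
    R,t=ext(p,s); n=cv2.undistortPoints(np.float64([[uv]]),K(p),np.array([p["k1"],0,0,0.]))[0,0]
    d=R.T@np.array([n[0],n[1],1]); c=-R.T@t; return c+d*(z-c[2])/d[2]
def save(p,n,crop=None,sc=1):
    im=p["pixels"][...,::-1]
    if crop: im=im[crop[1]:crop[3],crop[0]:crop[2]]
    cv2.imwrite(f"pics/{n}.png",cv2.resize(im,None,fx=sc,fy=sc,interpolation=cv2.INTER_CUBIC))
E
python3 - <<'E'
from h import *
s=get_state();print(s["t"],s["tool_pos"],s["eef_rot"],s["wrist_force"])
for c in ["top","scene"]:
    p=get_image(c);save(p,c+"0")
    print(c,"cam",-np.array(p["R"]).T@p["t"])
    for n,z in [("pot_a",0.01),("rack",0),("green_tray",0),("ledge",0),("ledge_top",.07),("counter",0),("key_top",.043),("spice_a",0),("scrub_brush",0),("tea_small",0)]:
        for d in spot_point(p,n)[:6]: print(n,np.round(d["position"]),round(d["confidence"],2),unproj(p,d["position"],z).round(3))
E
```

```text
pics
0.0 [0.14696492 0.55535621 0.23042545] [ 1.29047619e-01  9.91637967e-01 -8.92157324e-04 -2.41917288e-04] [-0.51743018  0.61195513 -0.94863111]
top cam [0.40853649 0.03783775 1.19618793]
pot_a [296. 225.] 0.87 [0.647 0.076 0.01 ]
pot_a [258. 336.] 0.84 [0.417 0.153 0.01 ]
pot_a [263. 230.] 0.81 [0.638 0.145 0.01 ]
pot_a [316. 219.] 0.72 [0.661 0.034 0.01 ]
pot_a [370. 218.] 0.55 [ 0.664 -0.081  0.01 ]
rack [316. 223.] 0.77 [0.653 0.035 0.   ]
green_tray [437. 334.] 0.96 [ 0.418 -0.216  0.   ]
ledge [196. 339.] 0.93 [0.41  0.283 0.   ]
ledge_top [192. 340.] 0.97 [0.408 0.276 0.07 ]
counter [322. 320.] 0.68 [0.45  0.022 0.   ]
counter [319. 329.] 0.61 [0.43  0.028 0.   ]
key_top [323. 332.] 0.5 [0.424 0.022 0.043]
spice_a [294. 230.] 0.65 [0.639 0.08  0.   ]
spice_a [443. 220.] 0.56 [ 0.661 -0.239  0.   ]
scrub_brush [368. 150.] 0.91 [ 0.817 -0.081  0.   ]
tea_small [427. 170.] 0.58 [ 0.771 -0.208  0.   ]
scene cam [ 0.220438   -0.7260126   0.80809686]
pot_a [319. 227.] 0.88 [0.632 0.139 0.01 ]
pot_a [335. 243.] 0.76 [0.642 0.063 0.01 ]
pot_a [239. 248.] 0.73 [0.413 0.151 0.01 ]
pot_a [371. 274.] 0.64 [ 0.669 -0.072  0.01 ]
pot_a [344. 252.] 0.55 [0.648 0.024 0.01 ]
pot_a [404. 331.] 0.33 [ 0.647 -0.25   0.01 ]
rack [340. 249.] 0.95 [ 0.647  0.046 -0.   ]
green_tray [297. 362.] 0.8 [ 0.413 -0.217  0.   ]
green_tray [369. 276.] 0.37 [ 0.668 -0.068  0.   ]
ledge [222. 222.] 0.75 [0.407 0.282 0.   ]
ledge_top [220. 203.] 0.75 [0.408 0.276 0.07 ]
counter [270. 282.] 0.67 [0.443 0.016 0.   ]
key_top [262. 264.] 0.36 [0.436 0.038 0.043]
spice_a [406. 330.] 0.88 [ 0.658 -0.245  0.   ]
scrub_brush [418. 259.] 0.57 [ 0.81 -0.07 -0.  ]
tea_small [442. 302.] 0.88 [ 0.776 -0.214  0.   ]
tea_small [420. 261.] 0.66 [ 0.809 -0.078 -0.   ]
```

View pics/top0.png

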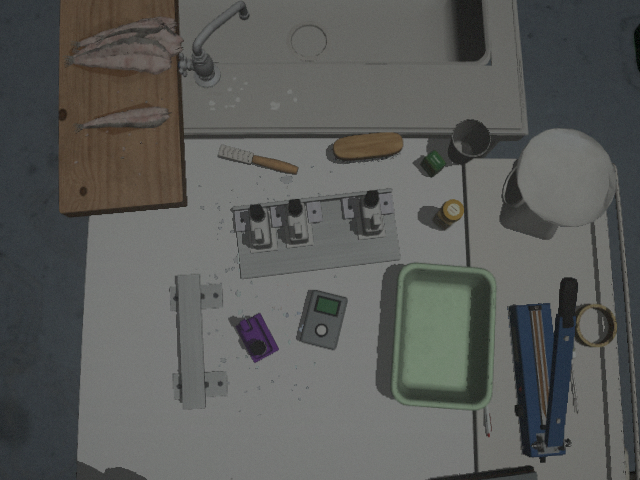

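View pics/scene0.png

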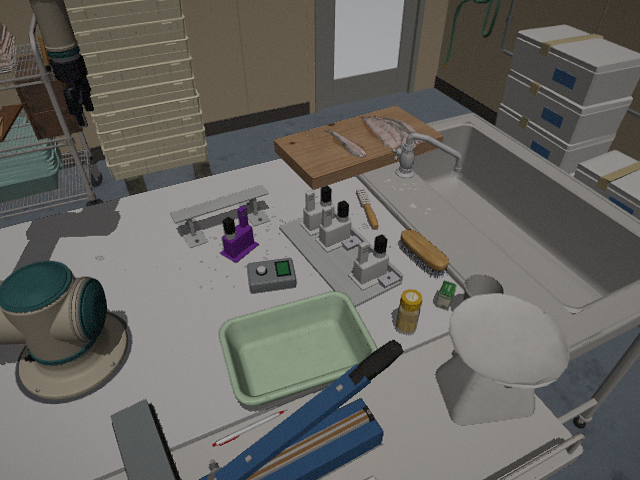

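Pots found in the top view at (258,228), (297,222) and (372,214). The purple look-alike at (257,337) must be left alone. The rack's fourth bay (~316,212) is empty. Next I'll move the wrist over the rack for a close check.

```bash
cat >> h.py <<'E'
def go(tgt,yaw,s=None):
    s=s or get_state(); R=Ro.from_quat(s["eef_rot"]).as_matrix()
    c,n=np.cos(yaw),np.sin(yaw); G=np.array([[-c,-n,0],[-n,c,0],[0,0,-1]])
    sh=R.T@(np.array(tgt)-s["tool_pos"])*1000; rv=Ro.from_matrix(R.T@G).as_rotvec()
    print("go",sh.round(1),rv.round(3))
E
python3 -m inch '[[0,0,-20,0,0,-0.12],[0,0,-20,0,0,-0.24],[0,0,-20,0,0,-0.36],[0,0,-20,0,0,-0.36]]' 85
for i in 1; do
python3 -m inch '[[-89,-141,-20,0,0,0],[-89,-141,-20,0,0,0],[-89,-141,-20,0,0,0],[-89,-141,-20,0,0,0],[-89,-141,-20,0,0,0]]'
python3 -m inch '[[-89,-141,-20,0,0,0],[-89,-141,-20,0,0,0],[-89,-141,-20,0,0,0],[-89,-141,-20,0,0,0],[-89,-141,-20,0,0,0]]'
python3 -m inch '[[-89,-141,-20,0,0,0],[-89,-141,-20,0,0,0],[-89,-141,-20,0,0,0],[-89,-141,-20,0,0,0],[-89,-141,-20,0,0,0]]'
python3 -m inch '[[-89,-141,-20,0,0,0],[-89,-141,-20,0,0,0],[-89,-141,-20,0,0,0],[-89,-141,-20,0,0,0],[-89,-141,-20,0,0,0]]'
python3 -m inch '[[0,0,0,0,0,0],[0,0,0,0,0,0]]'
done
python3 - <<'E'
from h import *
s=get_state();print(s["t"],s["tool_pos"],s["joint_positions"],s["eef_rot"])
p=get_image("wrist");save(p,"w1");print(p["fov_y"],p["T_tool_cam"])
for n,z in [("pot_a",0.01),("collar_a",.07),("rack",0),("stopper_a",.1),("counter",0),("key_top",.043)]:
    for d in spot_point(p,n)[:6]: print(n,np.round(d["position"]),round(d["confidence"],2),unproj(p,d["position"],z,s).round(3))
E
```

```text
t: 1.43
tool_pos: [0.1472, 0.556, 0.2517]
eef_rot: [-0.052, 0.999, 0.0, 0.0]
wrist_force: [-0.3, 0.5, -0.0]
grip_width: 0.996
finger_force: 0.0
t: 1.85
tool_pos: [0.2538, 0.4197, 0.2723]
eef_rot: [-0.046, 0.999, -0.002, 0.002]
wrist_force: [-0.7, 0.2, -0.4]
grip_width: 0.998
finger_force: 0.0
t: 2.27
tool_pos: [0.3573, 0.2886, 0.2922]
eef_rot: [-0.046, 0.999, -0.002, 0.002]
wrist_force: [0.6, 0.2, 0.4]
grip_width: 0.998
finger_force: 0.0
t: 2.68
tool_pos: [0.4604, 0.1573, 0.3117]
eef_rot: [-0.046, 0.999, -0.002, 0.002]
wrist_force: [0.7, 0.8, 0.2]
grip_width: 0.999
finger_force: 0.0
t: 3.1
tool_pos: [0.5632, 0.0257, 0.3307]
eef_rot: [-0.047, 0.999, -0.002, 0.002]
wrist_force: [0.3, 0.5, -0.5]
grip_width: 0.996
finger_force: 0.0
t: 3.27
tool_pos: [0.5579, 0.0316, 0.3306]
eef_rot: [-0.05, 0.999, 0.001, -0.001]
wrist_force: [-0.5, -0.4, 0.8]
grip_width: 0.996
finger_force: 0.0
3.2667 [0.55792821 0.03161077 0.33061031] [-6.86263205e-02  2.13738092e-01  1.34913490e+00  1.08337998e-03
  1.58060303e+00 -1.73900248e+00] [-4.97741129e-02  9.98759910e-01  6.49125799e-04 -8.71098349e-04]
64.32860843781623 [[-2.16811649e-03 -9.62406132e-01 -2.71605848e-01  6.86354370e-02]
 [ 9.99997590e-01 -1.99315906e-03 -9.20019802e-04 -7.61846264e-04]
 [ 3.44079042e-04 -2.71607188e-01  9.62408134e-01 -1.42039815e-01]
 [ 0.00000000e+00  0.00000000e+00  0.00000000e+00  1.00000000e+00]]
pot_a [345. 262.] 0.94 [0.642 0.076 0.01 ]
pot_a [226. 267.] 0.66 [ 0.663 -0.077  0.01 ]
pot_a [405. 259.] 0.65 [0.63  0.152 0.01 ]
pot_a [436.  85.] 0.59 [0.419 0.155 0.01 ]Traceback (most recent call last):
  File "<stdin>", line 5, in <module>
ValueError: it knows: counter, green_tray, key_top, ledge, ledge_top, pot, rack, scrub_brush, spice, tea_small
```

View pics/w1.png

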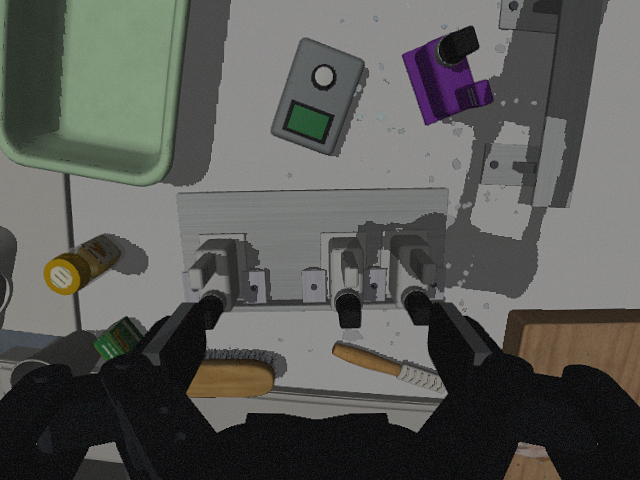

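The three white pots are at columns ~212, ~345 and ~405, and the purple look-alike is at (445,75). The fourth bay is empty. A close crop will confirm this and give the edges I need.

```bash
python3 - <<'E'
from h import *
s=get_state();p=get_image("wrist");save(p,"w2",(170,175,460,335),2.7)
for n,z in [("rack",0),("counter",0),("key_top",.043)]:
    for d in spot_point(p,n)[:3]: print(n,np.round(d["position"]),round(d["confidence"],2),unproj(p,d["position"],z,s).round(4))
a=unproj(p,(178,192),.01,s);b=unproj(p,(447,188),.01,s);print(a,b,np.linalg.norm(a-b),np.arctan2(a[0]-b[0],b[1]-a[1]))
E
```

```text
rack [315. 261.] 0.98 [ 0.6471  0.0387 -0.    ]
counter [314. 101.] 0.93 [0.4496 0.0182 0.    ]
key_top [322.  78.] 0.81 [0.4293 0.0241 0.043 ]
key_top [128. 332.] 0.51 [ 0.7519 -0.1922  0.043 ]
[ 0.57185033 -0.13806077  0.01      ] [0.53422351 0.18967548 0.01      ] 0.3298891190528967 0.11430774960941928
```

View pics/w2.png

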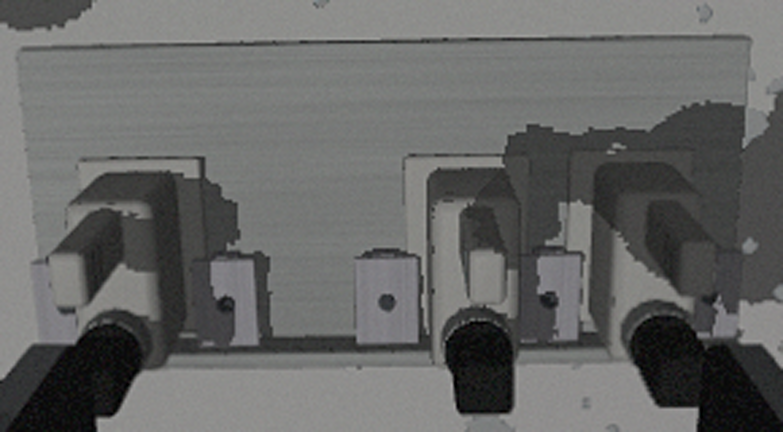

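```bash
python3 - <<'E'
from h import *
from scipy.optimize import least_squares
s=get_state();p=get_image("wrist")
c=lambda x,y:(170+x/2.7,175+y/2.7)
M=[((-.095,-.168,.01),c(18,48)),((-.095,.168,.01),c(750,37)),((-.043,-.143,.016),c(80,158)),((-.043,-.085,.016),c(203,157)),((-.043,.009,.016),c(404,156)),((-.043,.067,.016),c(530,155)),((-.043,.085,.016),c(571,151)),((-.015,-.038+.012,.024),None)]
M=M[:-1]
def W(q,X):
    x,y,a=q[:3];X=np.array(X);return np.array([x+X[0]*np.cos(a)-X[1]*np.sin(a),y+X[0]*np.sin(a)+X[1]*np.cos(a),X[2]])
for k in (7,):
  f=lambda q:np.concatenate([proj(p,W(q,m[0])+np.array([0,0,q[3]]),s)[0]-m[1] for m in M])
  r=least_squares(f,[.647,.037,.11,0]);print(r.x,r.fun.reshape(-1,2).round(1).tolist())
q=r.x
for a,u in [("rib",(-.026,)),("knob",(.022,))]:
  for b in (.114,.038,-.114):print(a,b,W(q,(u[0],b,.1)).round(4))
# top camera cross check
t=get_image("top")
for n,z in [("rack",0)]:
  print([unproj(t,d["position"],z).round(4) for d in spot_point(t,n)[:1]])
save(t,"t2",(225,180,410,285),4)
X=[W(q,(-.095,y,.01)) for y in(-.168,.168)];print((proj(t,X)-[225,180])*4)
E
```

```text
[ 0.64966814  0.0360746   0.11406915 -0.00441345] [[0.4, -0.2], [0.2, 0.1], [-0.3, 0.5], [-0.2, 0.2], [0.4, -0.5], [0.2, -0.7], [-0.7, 0.6]]
rib 0.114 [0.6109 0.1464 0.1   ]
rib 0.038 [0.6195 0.0709 0.1   ]
rib -0.114 [ 0.6368 -0.0801  0.1   ]
knob 0.114 [0.6585 0.1518 0.1   ]
knob 0.038 [0.6672 0.0763 0.1   ]
knob -0.114 [ 0.6845 -0.0747  0.1   ]
[]
[[699.64851584 316.27433565]
 [ 60.65286558 391.41175421]]
```

View pics/t2.png

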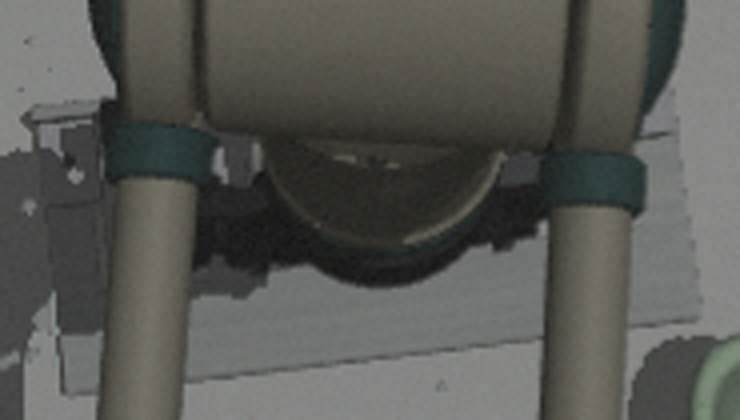

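The projected rack corners agree with the top view within ~1 px. Rack pose is about (0.650, 0.036), yaw 0.114. I'll approach the knob of the middle pot (bay +38).

```bash
python3 - <<'E'
from h import *
go((.6672,.0763,.2),.114)
E
```

```text
go [-113.2   33.7  131.6] [ 0.     0.    -0.012]
```

```bash

python3 -m inch '[[-38,11,20,0,0,-0.012],[-75,22,50,0,0,-0.012],[-100,30,85,0,0,-0.012],[-113,34,115,0,0,-0.012],[-113,34,131,0,0,-0.012]]' 60 40 >/dev/null
python3 -m inch '[[0,0,0,0,0,0],[0,0,0,0,0,0],[0,0,0,0,0,0]]'
python3 - <<'E'
from h import *
s=get_state();p=get_image("wrist");save(p,"w3")
go((.6672,.0763,.092),.114,s)
print(proj(p,[(.6672,.0763,.122),(.6672,.0763,.086)],s))
E
```

```text
t: 4.38
tool_pos: [0.6679, 0.0759, 0.2022]
eef_rot: [-0.057, 0.998, -0.0, 0.001]
wrist_force: [-0.3, -0.1, 0.0]
grip_width: 0.703
finger_force: 0.0
go [  1.    0.5 110.2] [-0.     0.003 -0.001]
[[318.99595108 250.36182596]
 [318.7071312  235.21592112]]
```

View pics/w3.png

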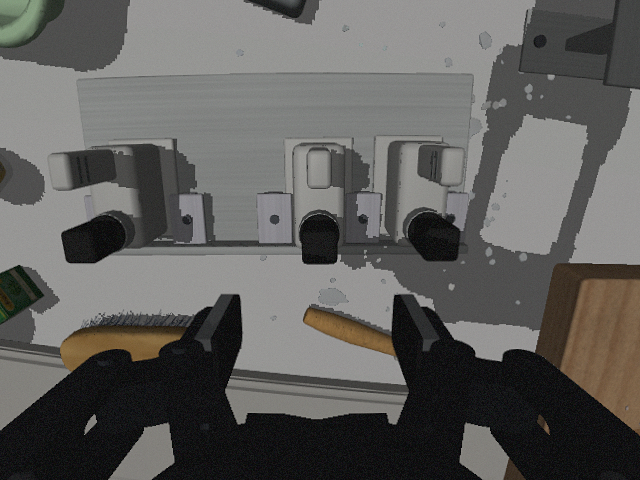

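The knob top shows at about (320,247), and I predicted (319,250), so it's aligned. I'll descend, close and start the slow pull.

```bash

python3 -m inch '[[1,0.5,30,0,0,0],[1,0.5,60,0,0,0],[1,0.5,90,0,0,0],[1,0.5,105,0,0,0],[1,0.5,110,0,0,0]]' 
python3 -m inch '[[0,0,0,0,0,0],[0,0,0,0,0,0],[0,0,0,0,0,0],[0,0,0,0,0,0],[0,0,0,0,0,0]]' 0 40
python3 -m inch '[[0,0,0,0,0,0],[0,0,0,0,0,0],[0,0,0,0,0,0],[0,0,0,0,0,0],[0,0,0,0,0,0]]'
python3 -m inch '[[0,0,-0.2,0,0,0],[0,0,-0.4,0,0,0],[0,0,-0.6,0,0,0],[0,0,-0.8,0,0,0],[0,0,-1,0,0,0]]'
python3 -m inch '[[0,0,-0.2,0,0,0],[0,0,-0.4,0,0,0],[0,0,-0.6,0,0,0],[0,0,-0.8,0,0,0],[0,0,-1,0,0,0]]'
```

```text
t: 4.85
tool_pos: [0.6651, 0.076, 0.0896]
eef_rot: [-0.056, 0.998, 0.0, -0.001]
wrist_force: [-0.8, 0.4, 0.3]
grip_width: 0.705
finger_force: 0.0
t: 5.27
tool_pos: [0.668, 0.0764, 0.093]
eef_rot: [-0.057, 0.998, -0.0, 0.003]
wrist_force: [0.2, 0.8, 5.4]
grip_width: 0.246
finger_force: 44.4
t: 5.68
tool_pos: [0.668, 0.0764, 0.093]
eef_rot: [-0.057, 0.998, -0.0, 0.003]
wrist_force: [-0.8, 1.2, 7.0]
grip_width: 0.252
finger_force: 44.4
t: 6.1
tool_pos: [0.6679, 0.0764, 0.093]
eef_rot: [-0.057, 0.998, -0.0, 0.002]
wrist_force: [1.6, 0.2, 6.0]
grip_width: 0.249
finger_force: 44.3
t: 6.52
tool_pos: [0.6674, 0.0763, 0.093]
eef_rot: [-0.057, 0.998, -0.0, 0.001]
wrist_force: [2.2, -0.7, 3.9]
grip_width: 0.249
finger_force: 44.3
```

```bash

for k in 1; do
python3 -m inch '[[0,0,-0.3,0,0,0],[0,0,-0.6,0,0,0],[0,0,-0.9,0,0,0],[0,0,-1.2,0,0,0],[0,0,-1.5,0,0,0]]'
python3 -m inch '[[0,0,-0.3,0,0,0],[0,0,-0.6,0,0,0],[0,0,-0.9,0,0,0],[0,0,-1.2,0,0,0],[0,0,-1.5,0,0,0]]'
python3 -m inch '[[0,0,-0.3,0,0,0],[0,0,-0.6,0,0,0],[0,0,-0.9,0,0,0],[0,0,-1.2,0,0,0],[0,0,-1.5,0,0,0]]'
done | grep -E "tool_pos|wrist|^t:|width"
```

```text
t: 6.93
tool_pos: [0.6654, 0.0763, 0.0931]
wrist_force: [1.9, 0.0, 0.7]
grip_width: 0.253
t: 7.35
tool_pos: [0.6652, 0.0765, 0.0944]
wrist_force: [-0.0, 0.3, -2.0]
grip_width: 0.25
t: 7.77
tool_pos: [0.6661, 0.0764, 0.0968]
wrist_force: [0.2, -0.7, -2.7]
grip_width: 0.25
```

```bash

for k in 1; do
python3 -m inch '[[0,0,-0.3,0,0,0],[0,0,-0.6,0,0,0],[0,0,-0.9,0,0,0],[0,0,-1.2,0,0,0],[0,0,-1.5,0,0,0]]'
python3 -m inch '[[0,0,-0.3,0,0,0],[0,0,-0.6,0,0,0],[0,0,-0.9,0,0,0],[0,0,-1.2,0,0,0],[0,0,-1.5,0,0,0]]'
done | grep -E "tool_pos|wrist|^t:|width"
python3 - <<'E'
from h import *
s=get_state();p=get_image("wrist");save(p,"w4",(200,140,460,320),3)
E
```

```text
t: 8.18
tool_pos: [0.6663, 0.0764, 0.0983]
wrist_force: [-0.0, -0.2, -2.3]
grip_width: 0.25
t: 8.6
tool_pos: [0.6663, 0.0764, 0.0998]
wrist_force: [0.1, -0.1, -2.7]
grip_width: 0.249
```

View pics/w4.png

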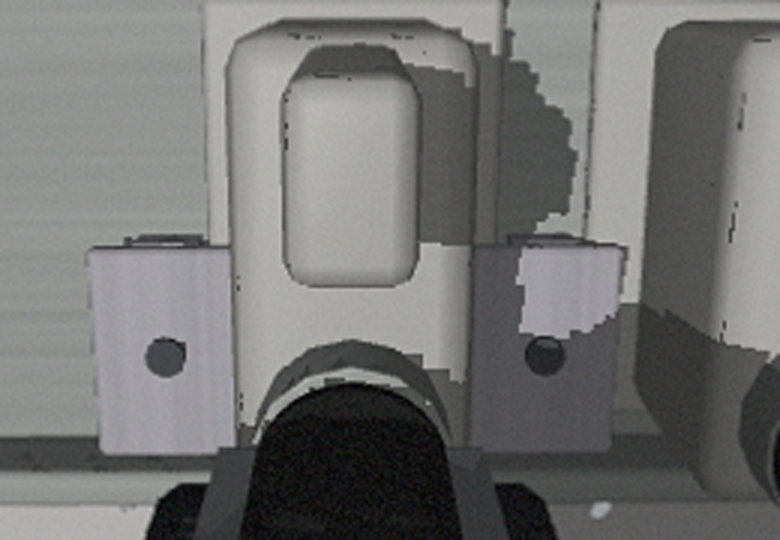

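It has risen ~6.5 mm at a constant ~2.5 N, the pot is still seated and no neck is bared under the collar, so this stopper failed. I'll raise it a little more for margin, release, then take the rib.

```bash

python3 -m inch '[[0,0,-0.3,0,0,0],[0,0,-0.6,0,0,0],[0,0,-0.9,0,0,0],[0,0,-1.2,0,0,0],[0,0,-1.5,0,0,0]]' | grep -E "tool_pos|wrist|width"
python3 -m inch '[[0,0,0,0,0,0],[0,0,0,0,0,0],[0,0,0,0,0,0],[0,0,0,0,0,0]]' 50 >/dev/null
python3 -m inch '[[0,0,-20,0,0,0],[0,0,-45,0,0,0],[0,0,-60,0,0,0],[0,0,-60,0,0,0],[0,0,-60,0,0,0]]'
python3 - <<'E'
from h import *
go((.6195,.0709,.16),.114); go((.6195,.0709,.092),.114)
t=get_image("top")
for c in ["top","scene"]:
    p=get_image(c)
    for n,z in [("green_tray",0),("ledge_top",.07),("ledge",0)]:
        for d in spot_point(p,n)[:1]: print(n,d["confidence"],unproj(p,d["position"],z).round(4))
    for n,z in [("green_tray",.07),("ledge",.07)]:
        m=trace(p,n)[0]["mask"]; cs=cv2.findContours(m.astype(np.uint8),cv2.RETR_EXTERNAL,cv2.CHAIN_APPROX_NONE)[0]; q=max(cs,key=cv2.contourArea)[:,0]
        P=np.array([unproj(p,u,z)[:2] for u in q]); r=cv2.minAreaRect((P*1000).astype(np.float32)); print(c,n,r)
E
```

```text
tool_pos: [0.6663, 0.0764, 0.1014]
wrist_force: [-0.3, 0.4, -2.2]
grip_width: 0.249
t: 9.82
tool_pos: [0.6668, 0.0764, 0.1623]
eef_rot: [-0.057, 0.998, -0.0, 0.001]
wrist_force: [-0.4, 0.5, 0.0]
grip_width: 0.583
finger_force: 0.0
go [47.7 -0.1  2.2] [-0.     0.002 -0.001]
go [47.8 -0.1 70.2] [-0.     0.002 -0.001]
green_tray 0.67 [0.4098 0.2851 0.    ]
ledge_top 0.68 [0.4107 0.2765 0.07  ]
ledge 0.96 [0.4086 0.2844 0.    ]
top green_tray ((414.17626953125, -214.87017822265625), (202.8091583251953, 280.30096435546875), 84.94166564941406)
top ledge ((408.11871337890625, 266.0198059082031), (259.36090087890625, 104.79212951660156), 4.08954381942749)
green_tray 0.61 [ 0.4088 -0.2165  0.    ]
ledge_top 0.55 [0.4023 0.2832 0.07  ]
ledge 0.92 [0.4109 0.2719 0.    ]
scene green_tray ((414.3491516113281, -220.64886474609375), (205.46847534179688, 279.553955078125), 84.7176513671875)
scene ledge ((414.44439697265625, 221.70401000976562), (258.5322265625, 158.13217163085938), 4.926641941070557)
```

```bash

python3 -m inch '[[24,0,0,0,0,0],[48,0,0,0,0,0],[48,0,25,0,0,0],[48,0,55,0,0,0],[48,0,68,0,0,0]]' >/dev/null
python3 -m inch '[[0,0,0,0,0,0],[0,0,0,0,0,0]]' >/dev/null
python3 -m inch '[[0,0,0,0,0,0],[0,0,0,0,0,0],[0,0,0,0,0,0],[0,0,0,0,0,0],[0,0,0,0,0,0]]' 0 80
python3 -m inch '[[0,0,-1,0,0,0],[0,0,-2,0,0,0],[0,0,-2,0,0,0],[0,0,-2,0,0,0]]'
python3 - <<'E'
from h import *
go((.6195,.0709,.092),.114)
E
```

```text
t: 11.47
tool_pos: [0.6197, 0.0711, 0.0948]
eef_rot: [-0.057, 0.998, 0.0, 0.002]
wrist_force: [-0.9, 0.7, 4.8]
grip_width: 0.152
finger_force: 78.9
t: 11.8
tool_pos: [0.618, 0.0709, 0.095]
eef_rot: [-0.057, 0.998, 0.0, -0.001]
wrist_force: [-0.8, 0.6, 0.6]
grip_width: 0.148
finger_force: 78.0
go [-1.5 -0.1  3. ] [ 0.    -0.001 -0.001]
```

```bash

python3 -m inch '[[10,0,0,0,0,0],[22,0,0,0,0,0],[34,0,0,0,0,0],[46,0,0,0,0,0],[57,0,0,0,0,0]]'
python3 -m inch '[[0,0,0,0,0,0],[0,0,-8,0,0,0],[0,0,-20,0,0,0],[0,0,-30,0,0,0],[0,0,-30,0,0,0]]'
python3 - <<'E'
from h import *
s=get_state();p=get_image("wrist");save(p,"w5")
E
```

```text
t: 12.22
tool_pos: [0.5605, 0.0644, 0.095]
eef_rot: [-0.057, 0.998, 0.0, -0.0]
wrist_force: [0.3, -0.5, -0.2]
grip_width: 0.154
finger_force: 78.3
t: 12.63
tool_pos: [0.5642, 0.0646, 0.1277]
eef_rot: [-0.057, 0.998, -0.0, 0.003]
wrist_force: [2.1, 0.6, -1.7]
grip_width: 0.144
finger_force: 78.1
```

View pics/w5.png

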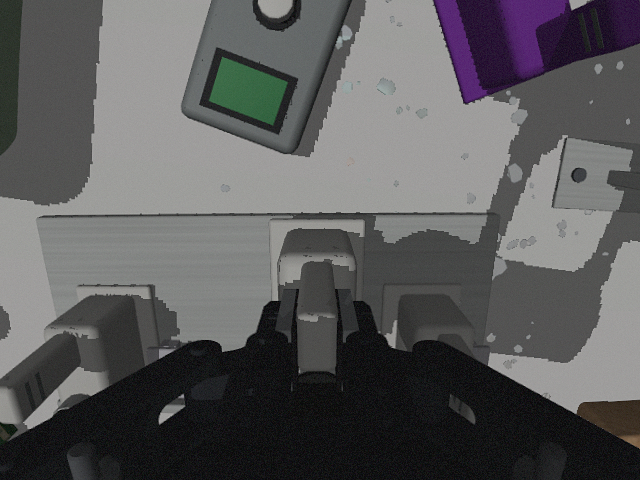

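The pot is held level and the rack is clear below. I'll lift, turn crosswise, then carry it to the tray.

```bash

(python3 -m inch '[[0,0,-30,0,0,0],[0,0,-60,0,0,0],[0,0,-80,0,0,0.1],[0,0,-80,0,0,0.2],[0,0,-80,0,0,0.3]]'
python3 -m inch '[[0,0,0,0,0,0.12],[0,0,0,0,0,0.24],[0,0,0,0,0,0.36],[0,0,0,0,0,0.48],[0,0,0,0,0,0.6]]'
python3 -m inch '[[0,0,0,0,0,0.12],[0,0,0,0,0,0.24],[0,0,0,0,0,0.36],[0,0,0,0,0,0.48],[0,0,0,0,0,0.6]]'
python3 -m inch '[[0,0,0,0,0,0.12],[0,0,0,0,0,0.24],[0,0,0,0,0,0.274],[0,0,0,0,0,0.274]]') | tail -6
python3 - <<'E'
from h import *
go((.468,-.1957,.205),-1.66)
p=get_image("top")
for n,z in [("green_tray",.07)]:
        m=trace(p,n)[0]["mask"]; cs=cv2.findContours(m.astype(np.uint8),cv2.RETR_EXTERNAL,cv2.CHAIN_APPROX_NONE)[0]; q=max(cs,key=cv2.contourArea)[:,0]
        P=np.array([unproj(p,u,z)[:2] for u in q]); r=cv2.minAreaRect((P*1000).astype(np.float32)); print(n,r)
E
```

```text
t: 14.27
tool_pos: [0.5618, 0.0646, 0.2045]
eef_rot: [0.738, 0.674, -0.0, -0.0]
wrist_force: [-0.4, -0.1, -1.3]
grip_width: 0.152
finger_force: 78.5
go [-267.7  -69.9   -0.4] [-0.001 -0.    -0.001]
green_tray ((415.45257568359375, -215.99920654296875), (202.0746612548828, 280.59576416015625), 84.62728881835938)
```

```bash

(python3 -m inch '[[-20,-5,0,0,0,0],[-50,-13,0,0,0,0],[-85,-22,0,0,0,0],[-120,-31,0,0,0,0],[-155,-40,0,0,0,0]]'
python3 -m inch '[[-35,-9,0,0,0,0],[-70,-18,0,0,0,0],[-100,-26,0,0,0,0],[-113,-30,0,0,0,0],[-113,-30,0,0,0,0]]'
python3 -m inch '[[0,0,20,0,0,0],[0,0,45,0,0,0],[0,0,70,0,0,0],[0,0,80,0,0,0],[0,0,80,0,0,0]]')|tail -6
python3 - <<'E'
from h import *
go((.468,-.1957,.091),-1.66)
s=get_state();p=get_image("wrist");save(p,"w6")
E
```

```text
t: 15.62
tool_pos: [0.4664, -0.1944, 0.1228]
eef_rot: [0.738, 0.675, -0.001, -0.003]
wrist_force: [0.4, -0.6, -2.7]
grip_width: 0.153
finger_force: 78.4
go [-1.3  1.9 31.8] [-0.006 -0.003  0.   ]
```

View pics/w6.png

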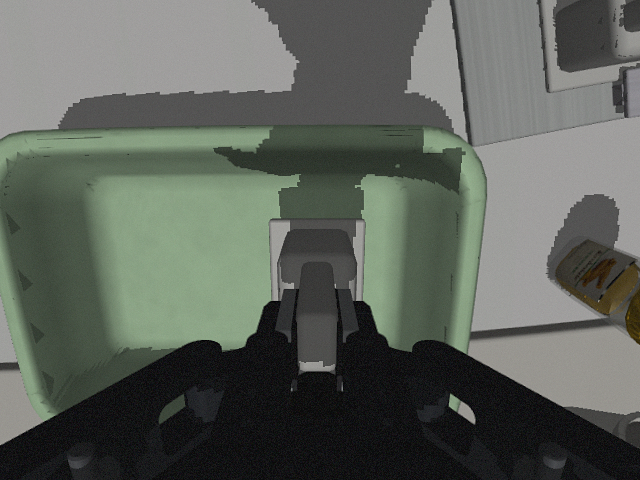

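The pot is over the tray floor, with its foot at columns 270–362 and the floor edge at ~395. Lowering it.

```bash

python3 -m inch '[[0,0,10,0,0,0],[0,0,20,0,0,0],[0,0,26,0,0,0],[0,0,29,0,0,0],[0,0,30,0,0,0]]'
python3 -m inch '[[0,0,0,0,0,0],[0,0,1,0,0,0],[0,0,1,0,0,0]]'
```

```text
t: 16.08
tool_pos: [0.4678, -0.1959, 0.0947]
eef_rot: [0.738, 0.675, -0.0, -0.001]
wrist_force: [-0.2, 0.9, -2.8]
grip_width: 0.154
finger_force: 78.4
t: 16.33
tool_pos: [0.4684, -0.1963, 0.0945]
eef_rot: [0.738, 0.675, 0.0, 0.0]
wrist_force: [0.4, 0.6, -2.4]
grip_width: 0.151
finger_force: 78.4
```

```bash

python3 -m inch '[[0,0,0.5,0,0,0],[0,0,1,0,0,0],[0,0,1.5,0,0,0],[0,0,1.5,0,0,0],[0,0,1.5,0,0,0]]'
python3 -m inch '[[0,0,0.5,0,0,0],[0,0,1,0,0,0],[0,0,1.5,0,0,0],[0,0,1.5,0,0,0],[0,0,1.5,0,0,0]]'
```

```text
t: 16.75
tool_pos: [0.4681, -0.1961, 0.0928]
eef_rot: [0.738, 0.675, 0.0, -0.0]
wrist_force: [-0.4, -0.0, -2.9]
grip_width: 0.151
finger_force: 78.4
t: 17.17
tool_pos: [0.4681, -0.1961, 0.0912]
eef_rot: [0.738, 0.675, 0.0, -0.0]
wrist_force: [-0.4, 0.5, -1.9]
grip_width: 0.148
finger_force: 78.4
```

```bash

python3 -m inch '[[0,0,0.5,0,0,0],[0,0,1,0,0,0],[0,0,1.5,0,0,0],[0,0,1.5,0,0,0],[0,0,1.5,0,0,0]]'|grep -E 'pos|force:'
```

```text
tool_pos: [0.4685, -0.1959, 0.0907]
wrist_force: [-0.4, 2.5, 4.7]
finger_force: 79.8
```

Contact. I'll release and lift, then go back to the pot in bay -114.

```bash

(python3 -m inch '[[0,0,0,0,0,0],[0,0,0,0,0,0],[0,0,0,0,0,0],[0,0,0,0,0,0]]' 32
python3 -m inch '[[0,0,-30,0,0,0],[0,0,-70,0,0,0],[0,0,-110,0,0,0],[0,0,-120,0,0,0],[0,0,-120,0,0,0]]'
python3 -m inch '[[0,0,0,0,0,-0.12],[0,0,0,0,0,-0.24],[0,0,0,0,0,-0.36],[0,0,0,0,0,-0.48],[0,0,0,0,0,-0.6]]' 55 40
python3 -m inch '[[0,0,0,0,0,-0.12],[0,0,0,0,0,-0.24],[0,0,0,0,0,-0.36],[0,0,0,0,0,-0.48],[0,0,0,0,0,-0.6]]'
python3 -m inch '[[0,0,0,0,0,-0.12],[0,0,0,0,0,-0.24],[0,0,0,0,0,-0.36],[0,0,0,0,0,-0.48],[0,0,0,0,0,-0.574]]') |tail -6
python3 - <<'E'
from h import *
p=get_image("top")
for d in spot_point(p,"pot_a")[:6]: print(np.round(d["position"]),round(d["confidence"],2),unproj(p,d["position"],.01).round(3))
go((.6845,-.0747,.2),.114)
E
```

```text
t: 19.58
tool_pos: [0.467, -0.1956, 0.2074]
eef_rot: [-0.059, 0.998, 0.001, -0.002]
wrist_force: [-0.2, 0.6, 0.4]
grip_width: 0.643
finger_force: 0.0
[432. 309.] 0.96 [ 0.47  -0.207  0.01 ]
[367. 219.] 0.86 [ 0.661 -0.074  0.01 ]
[258. 334.] 0.86 [0.42  0.155 0.01 ]
[265. 230.] 0.7 [0.637 0.142 0.01 ]
go [-229.7   95.6    7.2] [ 0.002 -0.003 -0.001]
```

```bash

(python3 -m inch '[[-35,14,0,0,0,0],[-72,30,0,0,0,0],[-110,45,0,0,0,0],[-147,61,0,0,0,0],[-185,77,0,0,0,0]]'
python3 -m inch '[[-30,12,6,0,0,0],[-45,18.5,6,0,0,0],[-45,18.5,6,0,0,0],[-45,18.5,6,0,0,0]]')|tail -6
python3 - <<'E'
from h import *
s=get_state();p=get_image("wrist");save(p,"w7",(200,120,440,320),2.5)
go((.6845,-.0747,.094),.114,s)
print((proj(p,[(.6845,-.0747,.122)],s)-[200,120])*2.5)
E
```

```text
t: 20.43
tool_pos: [0.6854, -0.0747, 0.2015]
eef_rot: [-0.056, 0.998, 0.0, -0.002]
wrist_force: [-0.7, -0.7, 0.4]
grip_width: 0.646
finger_force: 0.0
go [  0.5   0.  107.5] [ 0.001 -0.004 -0.001]
[[295.60801597 327.96434069]]
```

View pics/w7.png

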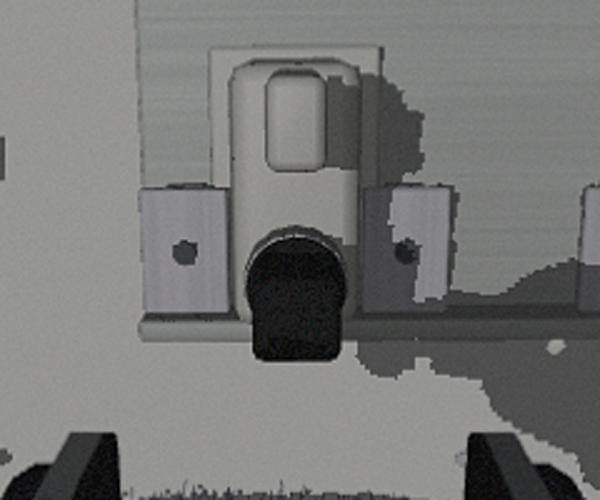

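```bash

(python3 -m inch '[[0.5,0,30,0,0,0],[0.5,0,60,0,0,0],[0.5,0,90,0,0,0],[0.5,0,103,0,0,0],[0.5,0,107,0,0,0]]'
python3 -m inch '[[0,0,0,0,0,0],[0,0,0,0,0,0],[0,0,0,0,0,0],[0,0,0,0,0,0],[0,0,0,0,0,0]]' 0 50
python3 -m inch '[[0,0,-0.4,0,0,0],[0,0,-0.8,0,0,0],[0,0,-1.2,0,0,0],[0,0,-1.6,0,0,0],[0,0,-2,0,0,0]]'
python3 -m inch '[[0,0,-0.4,0,0,0],[0,0,-0.8,0,0,0],[0,0,-1.2,0,0,0],[0,0,-1.6,0,0,0],[0,0,-2,0,0,0]]'
python3 -m inch '[[0,0,-0.3,0,0,0],[0,0,-0.6,0,0,0],[0,0,-0.9,0,0,0],[0,0,-1.2,0,0,0],[0,0,-1.5,0,0,0]]'
python3 -m inch '[[0,0,-0.3,0,0,0],[0,0,-0.6,0,0,0],[0,0,-0.9,0,0,0],[0,0,-1.2,0,0,0],[0,0,-1.5,0,0,0]]')| grep -E "tool_pos|wrist|width"
```

```text
tool_pos: [0.6815, -0.076, 0.0935]
wrist_force: [0.1, 0.7, -0.0]
grip_width: 0.645
tool_pos: [0.6864, -0.0757, 0.0988]
wrist_force: [-0.0, -0.6, 4.6]
grip_width: 0.248
tool_pos: [0.6858, -0.0754, 0.0988]
wrist_force: [0.9, -1.0, 1.8]
grip_width: 0.248
tool_pos: [0.6844, -0.0749, 0.0998]
wrist_force: [-1.1, -0.8, -1.9]
grip_width: 0.244
tool_pos: [0.6853, -0.0753, 0.1023]
wrist_force: [0.5, 0.7, -2.3]
grip_width: 0.248
tool_pos: [0.6854, -0.0753, 0.1038]
wrist_force: [-0.2, -0.3, -3.9]
grip_width: 0.248
```

```bash

(python3 -m inch '[[0,0,-0.2,0,0,0],[0,0,-0.4,0,0,0],[0,0,-0.6,0,0,0],[0,0,-0.8,0,0,0],[0,0,-1,0,0,0]]'
python3 -m inch '[[0,0,0,0,0,0],[0,0,0,0,0,0]]'
python3 -m inch '[[0,0,-0.2,0,0,0],[0,0,-0.4,0,0,0],[0,0,-0.6,0,0,0],[0,0,-0.8,0,0,0],[0,0,-1,0,0,0]]'
python3 -m inch '[[0,0,0,0,0,0],[0,0,0,0,0,0]]')| grep -E "tool_pos|wrist|width"
```

```text
tool_pos: [0.6854, -0.0753, 0.1048]
wrist_force: [-0.5, -1.0, -2.8]
grip_width: 0.249
tool_pos: [0.6854, -0.0753, 0.1048]
wrist_force: [-0.3, -0.2, -2.8]
grip_width: 0.244
tool_pos: [0.6854, -0.0753, 0.1058]
wrist_force: [0.1, 0.4, -3.0]
grip_width: 0.247
tool_pos: [0.6854, -0.0753, 0.1058]
wrist_force: [-0.4, 0.1, -2.4]
grip_width: 0.244
```

```bash

(python3 -m inch '[[0,0,0,0,0,0],[0,0,0,0,0,0],[0,0,0,0,0,0],[0,0,0,0,0,0]]' 55
python3 -m inch '[[0,0,-30,0,0,0],[0,0,-65,0,0,0],[0,0,-96,0,0,0],[0,0,-96,0,0,0],[0,0,-96,0,0,0]]'
python3 -m inch '[[0,0,0,0,0,0],[0,0,0,0,0,0],[0,0,0,0,0,0],[0,0,0,0,0,0]]')|tail -6
python3 - <<'E'
from h import *
s=get_state();p=get_image("wrist");save(p,"w8",(200,120,440,320),2.5)
w=lambda x,y,z:(.65+x*.9935-y*.1138,.0361+x*.1138+y*.9935,z)
a=cv2.imread("pics/w7.png")
g=p["pixels"].mean(2); col=g[225:300,312:325].mean(1); r=np.where(col<40)[0]+225; print("dark rows",r.min(),r.max())
ga=cv2.resize(a,(240,200),interpolation=cv2.INTER_AREA).mean(2)[105:180,112:125].mean(1); r=np.where(ga<40)[0]+225; print("before",r.min(),r.max())
for z in (.122,.129): print(z,proj(p,[w(.033,-.114,z),w(.011,-.114,z)],s))
go(w(-.026,-.114,.16),.114,s); go(w(-.026,-.114,.094),.114,s)
E
```

```text
t: 25.23
tool_pos: [0.6847, -0.0752, 0.2003]
eef_rot: [-0.057, 0.998, 0.0, -0.001]
wrist_force: [-0.6, -0.6, -0.3]
grip_width: 0.643
finger_force: 0.0
dark rows 225 268
before 225 263
0.122 [[318.86520954 270.41814291]
 [318.81501458 235.66083995]]
0.129 [[318.94228725 274.41338986]
 [318.89295796 238.70808131]]
go [47.7  0.4 40.4] [ 0.001 -0.003 -0.001]
go [ 47.6   0.3 106.4] [ 0.001 -0.003 -0.001]
```

Another ~7 mm rise at about 2.5 N, and the image confirms the knob is raised, so this one failed too. Now its rib.

```bash

(python3 -m inch '[[24,0,0,0,0,0],[48,0,10,0,0,0],[48,0,40,0,0,0],[48,0,80,0,0,0],[48,0,102,0,0,0]]'
python3 -m inch '[[0,0,2,0,0,0],[0,0,2,0,0,0]]'
python3 -m inch '[[0,0,0,0,0,0],[0,0,0,0,0,0],[0,0,0,0,0,0],[0,0,0,0,0,0],[0,0,0,0,0,0]]' 0 80
python3 -m inch '[[0,0,-1,0,0,0],[0,0,-2,0,0,0],[0,0,-2,0,0,0],[0,0,-2,0,0,0]]'
python3 -m inch '[[10,0,0,0,0,0],[22,0,0,0,0,0],[34,0,0,0,0,0],[46,0,0,0,0,0],[58,0,0,0,0,0]]'
python3 -m inch '[[0,0,0,0,0,0],[0,0,0,0,0,0],[0,0,-10,0,0,0],[0,0,-22,0,0,0],[0,0,-30,0,0,0]]')| grep -E "tool_pos|wrist|width"
```

```text
tool_pos: [0.6353, -0.0804, 0.0965]
wrist_force: [-1.1, -0.0, -0.1]
grip_width: 0.646
tool_pos: [0.6367, -0.0805, 0.0961]
wrist_force: [0.7, 0.8, 0.5]
grip_width: 0.642
tool_pos: [0.639, -0.0809, 0.0998]
wrist_force: [0.4, -0.2, 5.9]
grip_width: 0.147
tool_pos: [0.6375, -0.0808, 0.0999]
wrist_force: [-1.0, -0.1, 2.3]
grip_width: 0.143
tool_pos: [0.5793, -0.0874, 0.0998]
wrist_force: [1.5, -0.5, 0.6]
grip_width: 0.146
tool_pos: [0.5806, -0.0872, 0.1303]
wrist_force: [1.3, 0.1, -2.6]
grip_width: 0.146
```

```bash

(python3 -m inch '[[0,0,-30,0,0,0],[0,0,-60,0,0,0],[0,0,-80,0,0,0.1],[0,0,-80,0,0,0.2],[0,0,-80,0,0,0.3]]'
python3 -m inch '[[0,0,0,0,0,0.12],[0,0,0,0,0,0.24],[0,0,0,0,0,0.36],[0,0,0,0,0,0.48],[0,0,0,0,0,0.6]]'
python3 -m inch '[[0,0,0,0,0,0.12],[0,0,0,0,0,0.24],[0,0,0,0,0,0.36],[0,0,0,0,0,0.48],[0,0,0,0,0,0.6]]'
python3 -m inch '[[0,0,0,0,0,0.12],[0,0,0,0,0,0.24],[0,0,0,0,0,0.274],[0,0,0,0,0,0.274]]') | tail -6
python3 - <<'E'
from h import *
p=get_image("top")
m=trace(p,"green_tray")[0]["mask"]; cs=cv2.findContours(m.astype(np.uint8),cv2.RETR_EXTERNAL,cv2.CHAIN_APPROX_NONE)[0]; q=max(cs,key=cv2.contourArea)[:,0]
P=np.array([unproj(p,u,.07)[:2] for u in q]); r=cv2.minAreaRect((P*1000).astype(np.float32)); print(r)
for d in spot_point(p,"green_tray")[:1]: print(unproj(p,d["position"],0))
go((.377,-.187,.205),-1.66)
E
```

```text
t: 29.03
tool_pos: [0.5803, -0.087, 0.2096]
eef_rot: [0.738, 0.675, 0.0, -0.0]
wrist_force: [0.1, -0.4, -3.6]
grip_width: 0.148
finger_force: 78.4
((466.5283203125, -186.60826110839844), (41.686119079589844, 51.77909851074219), 87.94297790527344)
[ 0.41677623 -0.22149945  0.        ]
go [-117.5 -193.5    4.7] [-0. -0.  0.]
```

```bash

(python3 -m inch '[[0,0,-20,0,0,0],[0,0,-45,0,0,0],[0,0,-45,0,0,0]]'
python3 -m inch '[[-15,-24,0,0,0,0],[-33,-54,0,0,0,0],[-51,-84,0,0,0,0],[-69,-114,0,0,0,0],[-87,-144,0,0,0,0]]'
python3 -m inch '[[-16,-26,0,0,0,0],[-30,-50,0,0,0,0],[-30,-50,0,0,0,0],[-30,-50,0,0,0,0]]')|tail -6
python3 - <<'E'
from h import *
go((.377,-.187,.105),-1.66)
s=get_state();p=get_image("wrist");save(p,"w9")
E
```

```text
t: 30.18
tool_pos: [0.3752, -0.1866, 0.2545]
eef_rot: [0.739, 0.674, 0.0, 0.0]
wrist_force: [0.1, -1.2, -2.7]
grip_width: 0.149
finger_force: 79.2
go [ -0.3   1.8 149.5] [ 0.    -0.    -0.003]
```

View pics/w9.png

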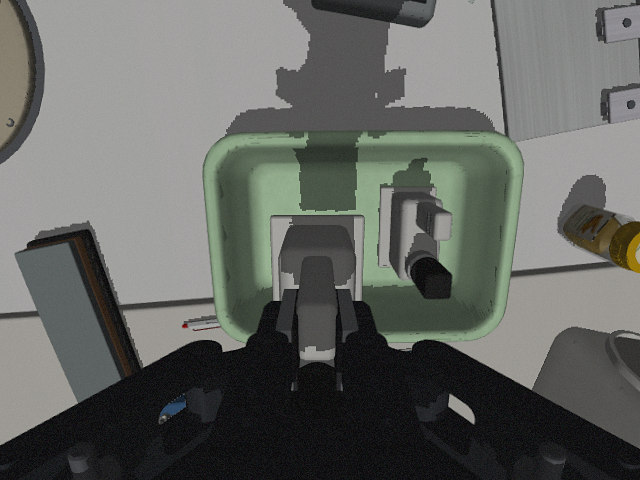

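Pot 1 stands well in the tray at (405,230), and there's clear floor for the held one at about columns 290–345. Lowering it.

```bash

(python3 -m inch '[[0,2,30,0,0,0],[0,2,65,0,0,0],[0,2,100,0,0,0],[0,2,130,0,0,0],[0,2,148,0,0,0]]'
python3 -m inch '[[0,0,2,0,0,0],[0,0,4,0,0,0],[0,0,5,0,0,0],[0,0,5,0,0,0],[0,0,5,0,0,0]]'
python3 -m inch '[[0,0,1,0,0,0],[0,0,2,0,0,0],[0,0,2,0,0,0],[0,0,2,0,0,0]]'
python3 -m inch '[[0,0,0.5,0,0,0],[0,0,1,0,0,0],[0,0,1.5,0,0,0],[0,0,1.5,0,0,0],[0,0,1.5,0,0,0]]')| grep -E "tool_pos|wrist|width"
```

```text
tool_pos: [0.3777, -0.1848, 0.1036]
wrist_force: [-0.4, 0.6, -2.9]
grip_width: 0.15
tool_pos: [0.3795, -0.1872, 0.103]
wrist_force: [0.2, 0.2, -3.2]
grip_width: 0.145
tool_pos: [0.3783, -0.1866, 0.1]
wrist_force: [0.1, 0.3, -2.1]
grip_width: 0.143
tool_pos: [0.3783, -0.1865, 0.0982]
wrist_force: [0.8, -0.2, -3.2]
grip_width: 0.153
```

```bash

(python3 -m inch '[[0,0,0.5,0,0,0],[0,0,1,0,0,0],[0,0,1.5,0,0,0],[0,0,1.5,0,0,0],[0,0,1.5,0,0,0]]'
python3 -m inch '[[0,0,0.3,0,0,0],[0,0,0.6,0,0,0],[0,0,1,0,0,0],[0,0,1,0,0,0],[0,0,1,0,0,0]]')| grep -E "tool_pos|wrist|width"
```

```text
tool_pos: [0.3783, -0.1865, 0.0967]
wrist_force: [1.1, 0.2, -2.5]
grip_width: 0.149
tool_pos: [0.3784, -0.1865, 0.0959]
wrist_force: [0.0, 1.0, -1.1]
grip_width: 0.145
```

```bash

(python3 -m inch '[[0,0,0.4,0,0,0],[0,0,0.8,0,0,0],[0,0,0.8,0,0,0]]'
python3 -m inch '[[0,0,0,0,0,0],[0,0,0,0,0,0],[0,0,0,0,0,0],[0,0,0,0,0,0]]' 32
python3 -m inch '[[0,0,-30,0,0,0],[0,0,-70,0,0,0],[0,0,-110,0,0,0],[0,0,-130,0,0,0],[0,0,-130,0,0,0]]'
python3 -m inch '[[0,0,0,0,0,-0.12],[0,0,0,0,0,-0.24],[0,0,0,0,0,-0.36],[0,0,0,0,0,-0.48],[0,0,0,0,0,-0.6]]' 55 50
python3 -m inch '[[0,0,0,0,0,-0.12],[0,0,0,0,0,-0.24],[0,0,0,0,0,-0.36],[0,0,0,0,0,-0.48],[0,0,0,0,0,-0.6]]'
python3 -m inch '[[0,0,0,0,0,-0.12],[0,0,0,0,0,-0.24],[0,0,0,0,0,-0.36],[0,0,0,0,0,-0.48],[0,0,0,0,0,-0.574]]'
python3 -m inch '[[0,0,0,0,0,0],[0,0,0,0,0,0]]') |tail -6
python3 - <<'E'
from h import *
p=get_image("top")
for d in spot_point(p,"pot_a")[:6]: print(np.round(d["position"]),round(d["confidence"],2),unproj(p,d["position"],.01).round(3))
go((.6587,.1518,.2),.114)
E
```

```text
t: 35.07
tool_pos: [0.3779, -0.1863, 0.224]
eef_rot: [-0.055, 0.998, 0.001, -0.001]
wrist_force: [-0.1, 0.1, -0.2]
grip_width: 0.645
finger_force: 0.0
[436. 352.] 0.84 [ 0.382 -0.212  0.01 ]
[263. 229.] 0.76 [0.64  0.145 0.01 ]
[438. 310.] 0.63 [ 0.467 -0.218  0.01 ]
go [-316.5  304.9   24.4] [ 0.001 -0.001 -0.003]
```

```bash

(python3 -m inch '[[-20,19,0,0,0,0],[-47,45,0,0,0,0],[-75,72,0,0,0,0],[-102,98,0,0,0,0],[-130,125,0,0,0,0]]'
python3 -m inch '[[-28,27,0,0,0,0],[-55,53,0,0,0,0],[-83,80,0,0,0,0],[-110,106,0,0,0,0],[-136,131,0,0,0,0]]'
python3 -m inch '[[-25,24,0,0,0,0],[-44,42,12,0,0,0],[-50.5,49,24,0,0,0],[-50.5,49,24,0,0,0],[-50.5,49,24,0,0,0]]'
python3 -m inch '[[0,0,0,0,0,0],[0,0,0,0,0,0]]')|tail -6
python3 - <<'E'
from h import *
s=get_state();p=get_image("wrist");save(p,"w10",(200,120,440,320),2.5)
go((.6587,.1518,.094),.114,s)
q=proj(p,[(.6587,.1518,.122)],s)[0];print(q)
g=p["pixels"].mean(2)
n,l,st,ce=cv2.connectedComponentsWithStats((cv2.GaussianBlur(g.astype(np.float32),(3,3),0)<32).astype(np.uint8)[150:290,:])
print([(st[i].tolist(),ce[i].round(1).tolist()) for i in range(1,n) if st[i][4]>150 and st[i][0]>200 and st[i][0]<430])
E
```

```text
t: 36.58
tool_pos: [0.6579, 0.1509, 0.202]
eef_rot: [-0.056, 0.998, -0.0, 0.0]
wrist_force: [-0.8, -0.5, -0.2]
grip_width: 0.642
finger_force: 0.0
go [ -0.9   0.9 108. ] [-0.     0.001 -0.002]
[319.51673852 253.26710164]
[([301, 65, 39, 48, 1591], [319.6, 89.6])]
```

```bash

(python3 -m inch '[[-1,0.5,30,0,0,0],[-1,0.5,60,0,0,0],[-1,0.5,90,0,0,0],[-1,0.5,103,0,0,0],[-1,0.5,107,0,0,0]]'
python3 -m inch '[[0,0,0,0,0,0],[0,0,0,0,0,0],[0,0,0,0,0,0],[0,0,0,0,0,0],[0,0,0,0,0,0]]' 0 50
python3 -m inch '[[0,0,-0.4,0,0,0],[0,0,-0.8,0,0,0],[0,0,-1.2,0,0,0],[0,0,-1.6,0,0,0],[0,0,-2,0,0,0]]'
python3 -m inch '[[0,0,-0.4,0,0,0],[0,0,-0.8,0,0,0],[0,0,-1.2,0,0,0],[0,0,-1.6,0,0,0],[0,0,-2,0,0,0]]'
python3 -m inch '[[0,0,-0.3,0,0,0],[0,0,-0.6,0,0,0],[0,0,-0.9,0,0,0],[0,0,-1.2,0,0,0],[0,0,-1.5,0,0,0]]'
python3 -m inch '[[0,0,-0.3,0,0,0],[0,0,-0.6,0,0,0],[0,0,-0.9,0,0,0],[0,0,-1.2,0,0,0],[0,0,-1.5,0,0,0]]')| grep -E "tool_pos|wrist|width"
```

```text
tool_pos: [0.657, 0.1516, 0.0916]
wrist_force: [-0.9, 0.3, -0.4]
grip_width: 0.643
tool_pos: [0.6609, 0.1529, 0.0963]
wrist_force: [0.4, 0.2, 5.1]
grip_width: 0.249
tool_pos: [0.6598, 0.153, 0.0963]
wrist_force: [3.2, 0.6, 0.1]
grip_width: 0.251
tool_pos: [0.6576, 0.1528, 0.0966]
wrist_force: [-0.4, -0.2, -4.0]
grip_width: 0.244
tool_pos: [0.6591, 0.1528, 0.0993]
wrist_force: [-1.3, -0.1, -5.3]
grip_width: 0.246
tool_pos: [0.6589, 0.1528, 0.1004]
wrist_force: [0.3, 0.3, -8.3]
grip_width: 0.247
```

```bash

(python3 -m inch '[[0,0,0,0,0,0]]'
python3 -m inch '[[0,0,0,0,0,0]]'
python3 -m inch '[[0,0,-0.2,0,0,0],[0,0,-0.4,0,0,0],[0,0,-0.6,0,0,0],[0,0,-0.8,0,0,0],[0,0,-1,0,0,0]]'
python3 -m inch '[[0,0,0,0,0,0]]'
python3 -m inch '[[0,0,0,0,0,0]]'
python3 -m inch '[[0,0,-0.2,0,0,0],[0,0,-0.4,0,0,0],[0,0,-0.6,0,0,0],[0,0,-0.8,0,0,0],[0,0,-1,0,0,0]]'
python3 -m inch '[[0,0,0,0,0,0]]')| grep -E "tool_pos|wrist"
python3 - <<'E'
from h import *
s=get_state();p=get_image("wrist");save(p,"w11",(240,150,400,290),4)
E
```

```text
tool_pos: [0.659, 0.1528, 0.1006]
wrist_force: [-0.3, 0.5, -7.0]
tool_pos: [0.659, 0.1528, 0.1007]
wrist_force: [0.3, -0.2, -7.7]
tool_pos: [0.659, 0.1528, 0.1019]
wrist_force: [-0.2, 0.1, -8.9]
tool_pos: [0.6591, 0.1528, 0.102]
wrist_force: [-0.5, -0.3, -8.3]
tool_pos: [0.6591, 0.1528, 0.102]
wrist_force: [0.1, 0.7, -8.3]
tool_pos: [0.6591, 0.1529, 0.1029]
wrist_force: [-1.1, 0.4, -8.1]
tool_pos: [0.6591, 0.1529, 0.103]
wrist_force: [-0.8, -0.6, -8.0]
```

View pics/w11.png

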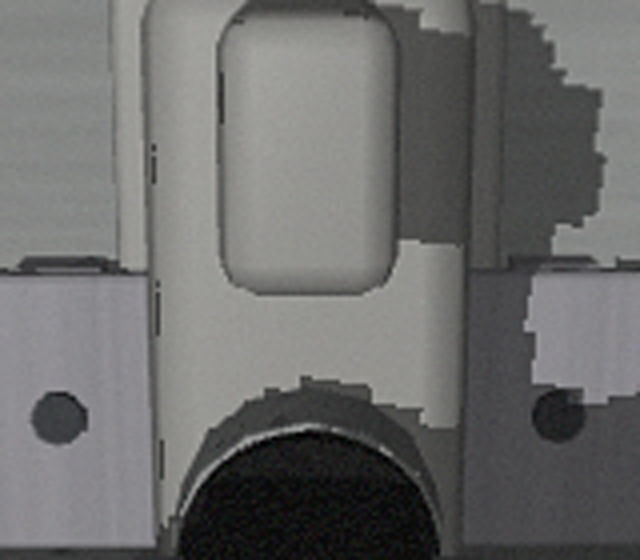

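The pull is ~8.2 N with the collar risen a few mm (4–6.7 mm), so this stopper holds. I'll relax the pull, release and look.

```bash

(python3 -m inch '[[0,0,1,0,0,0],[0,0,2,0,0,0],[0,0,3,0,0,0],[0,0,3,0,0,0]]'
python3 -m inch '[[0,0,0,0,0,0],[0,0,0,0,0,0],[0,0,0,0,0,0],[0,0,0,0,0,0]]' 55
python3 -m inch '[[0,0,-30,0,0,0],[0,0,-65,0,0,0],[0,0,-101,0,0,0],[0,0,-101,0,0,0],[0,0,-101,0,0,0]]'
python3 -m inch '[[0,0,0,0,0,0],[0,0,0,0,0,0]]')|grep -E "tool_pos|wrist"
python3 - <<'E'
from h import *
s=get_state();p=get_image("wrist");save(p,"w12",(260,180,380,280),5)
w=lambda x,y,z:(.65+x*.9935-y*.1138,.0361+x*.1138+y*.9935,z)
g=p["pixels"].mean(2).astype(np.float32)
n,l,st,ce=cv2.connectedComponentsWithStats((cv2.GaussianBlur(g,(3,3),0)<32).astype(np.uint8)[150:290,:])
print([(st[i].tolist(),ce[i].round(1).tolist()) for i in range(1,n) if st[i][4]>150 and st[i][0]>200 and st[i][0]<430])
for z in (.122,.126,.129): print(z,proj(p,[w(.033,.114,z)],s))
go(w(-.026,.114,.16),.114,s); go(w(-.026,.114,.094),.114,s)
E
```

```text
tool_pos: [0.66, 0.1529, 0.1008]
wrist_force: [-0.2, 0.1, -2.7]
tool_pos: [0.6596, 0.1529, 0.1006]
wrist_force: [-0.3, -0.4, -0.5]
tool_pos: [0.661, 0.1531, 0.2045]
wrist_force: [-0.2, 0.5, -0.3]
tool_pos: [0.6582, 0.1527, 0.1994]
wrist_force: [-0.4, -0.1, -0.5]
[([297, 65, 41, 50, 1678], [317.1, 90.8])]
0.122 [[316.64921225 271.5952555 ]]
0.126 [[316.64968179 273.8733133 ]]
0.129 [[316.65004393 275.63245001]]
go [47.3 -1.  39.5] [ 0.    -0.003 -0.001]
go [ 47.1  -1.  105.5] [ 0.    -0.003 -0.001]
```

View pics/w12.png

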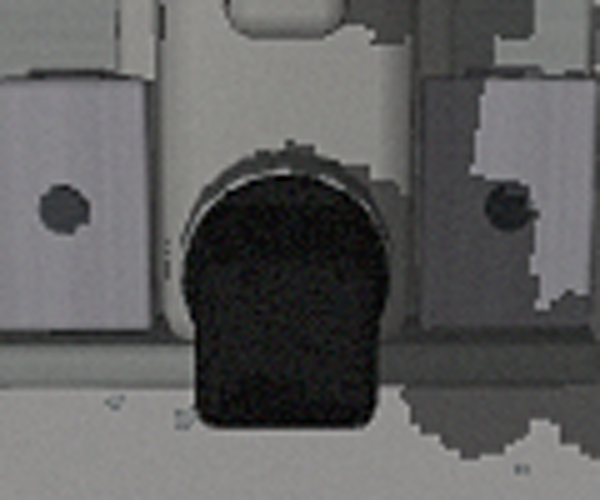

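```bash
python3 - <<'E'
from h import *
p=get_image("wrist"); w=lambda x,y,z:(.65+x*.9935-y*.1138,.0361+x*.1138+y*.9935,z)
s=get_state()
def S(pos): d=dict(s); d["tool_pos"]=np.array(pos); return d
def edge(n,sc,x0,y0,c,wd):
    g=cv2.imread(f"pics/{n}.png").mean(2); col=g[:,int((c-wd-x0)*sc):int((c+wd-x0)*sc)].mean(1)
    i=int((250-y0)*sc); 
    while col[i]<75:i+=1
    return y0+(i-1+(75-col[i-1])/(col[i]-col[i-1])+.5)/sc-.5
from scipy.optimize import brentq
for n,sc,x0,y0,pos,by in [("w7",2.5,200,120,(.6854,-.0747,.2015),-.114),("w8",2.5,200,120,(.6847,-.0752,.2003),-.114),("w10",2.5,200,120,(.6579,.1509,.202),.114),("w12",5,260,180,(.6582,.1527,.1994),.114)]:
    e=edge(n,sc,x0,y0,318,8); f=lambda z:proj(p,[w(.033,by,z)],S(pos))[0][1]-e
    print(n,round(e,2),brentq(f,.08,.16).__round__(4))
E
```

```text
w7 264.14 0.1132
w8 268.72 0.1186
w10 263.47 0.1076
w12 265.22 0.1099
```

The image-based estimate puts the collar rise at only about 2.3±1 mm, because the pot's play in the rack took up part of the lift. I'll pull a little further for a safe margin.

```bash

(python3 -m inch '[[-0.5,-1,30,0,0,0],[-0.5,-1,60,0,0,0],[-0.5,-1,85,0,0,0],[-0.5,-1,98,0,0,0],[-0.5,-1,102,0,0,0]]'
python3 -m inch '[[0,0,0,0,0,0],[0,0,0,0,0,0],[0,0,0,0,0,0],[0,0,0,0,0,0],[0,0,0,0,0,0]]' 0 50
python3 -m inch '[[0,0,-0.4,0,0,0],[0,0,-0.8,0,0,0],[0,0,-1.2,0,0,0],[0,0,-1.6,0,0,0],[0,0,-2,0,0,0]]'
python3 -m inch '[[0,0,-0.4,0,0,0],[0,0,-0.8,0,0,0],[0,0,-1.2,0,0,0],[0,0,-1.6,0,0,0],[0,0,-2,0,0,0]]'
python3 -m inch '[[0,0,-0.3,0,0,0],[0,0,-0.6,0,0,0],[0,0,-0.9,0,0,0],[0,0,-1.2,0,0,0],[0,0,-1.5,0,0,0]]'
python3 -m inch '[[0,0,-0.3,0,0,0],[0,0,-0.6,0,0,0],[0,0,-0.9,0,0,0],[0,0,-1.2,0,0,0],[0,0,-1.5,0,0,0]]'
python3 -m inch '[[0,0,0,0,0,0]]')| grep -E "tool_pos|wrist"
```

```text
tool_pos: [0.657, 0.1515, 0.0943]
wrist_force: [-0.3, -0.0, 0.1]
tool_pos: [0.6607, 0.1521, 0.1002]
wrist_force: [0.5, 0.6, 0.5]
tool_pos: [0.6595, 0.1519, 0.1007]
wrist_force: [0.4, 0.1, -2.7]
tool_pos: [0.6599, 0.1519, 0.103]
wrist_force: [-0.1, 0.5, -3.0]
tool_pos: [0.6596, 0.1519, 0.1037]
wrist_force: [1.1, 1.1, -9.0]
tool_pos: [0.6597, 0.152, 0.1058]
wrist_force: [1.5, 0.5, -8.4]
tool_pos: [0.6597, 0.152, 0.1059]
wrist_force: [1.3, -0.6, -8.9]
```

Clear now: about 3 mm of play, then the collar moved on at ~8.7 N, i.e. about 5.6 mm of rise in total. Proven. I'll release and take the rib.

```bash

(python3 -m inch '[[0,0,1.5,0,0,0],[0,0,3,0,0,0],[0,0,4.5,0,0,0],[0,0,6,0,0,0],[0,0,6,0,0,0]]'
python3 -m inch '[[0,0,0,0,0,0],[0,0,0,0,0,0],[0,0,0,0,0,0],[0,0,0,0,0,0]]' 55
python3 -m inch '[[0,0,-25,0,0,0],[0,0,-50,0,0,0],[0,0,-60,0,0,0],[0,0,-60,0,0,0]]')|grep -E "tool_pos|wrist"
python3 - <<'E'
from h import *
go((.6111,.1461,.096),.114)
for c in ["top","scene"]:
    p=get_image(c)
    for n,z in [("ledge_top",.07),("green_tray",0),("pot_a",.01)]:
        for d in spot_point(p,n)[:3]: print(c,n,round(d["confidence"],2),unproj(p,d["position"],z).round(4))
p=get_image("top"); save(p,"t3",(160,255,240,420),3.5)
E
```

```text
tool_pos: [0.6607, 0.152, 0.1018]
wrist_force: [-0.2, 0.8, 5.2]
tool_pos: [0.6598, 0.1519, 0.0998]
wrist_force: [-0.2, -0.4, 0.9]
tool_pos: [0.6619, 0.1522, 0.1631]
wrist_force: [-0.5, 0.3, -0.1]
go [51.6 -0.3 66.8] [ 0.     0.006 -0.001]
top ledge_top 0.72 [0.4105 0.2767 0.07  ]
top ledge_top 0.37 [0.4304 0.0274 0.07  ]
top ledge_top 0.21 [ 0.4608 -0.2049  0.07  ]
top green_tray 0.59 [ 0.4174 -0.2203  0.    ]
top pot_a 0.72 [ 0.3816 -0.2026  0.01  ]
top pot_a 0.68 [0.4161 0.2889 0.01  ]
top pot_a 0.67 [0.6364 0.1481 0.01  ]
scene ledge_top 0.73 [0.4068 0.2742 0.07  ]
scene green_tray 0.63 [ 0.4106 -0.2249  0.    ]
scene green_tray 0.16 [0.4447 0.01   0.    ]
scene pot_a 0.97 [0.633  0.1404 0.01  ]
scene pot_a 0.97 [ 0.3736 -0.2166  0.01  ]
scene pot_a 0.87 [ 0.4684 -0.2243  0.01  ]
```

View pics/t3.png

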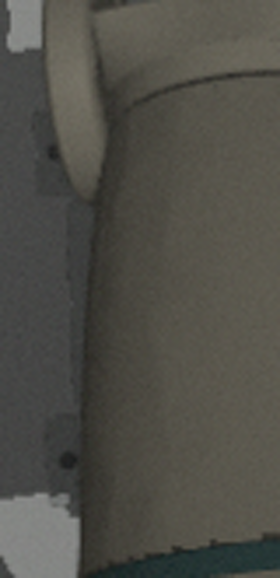

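```bash

(python3 -m inch '[[25,0,0,0,0,0],[51,0,10,0,0,0],[51,0,30,0,0,0],[51,0,55,0,0,0],[51,0,67,0,0,0]]'
python3 -m inch '[[0,0,0,0,0,0],[0,0,0,0,0,0]]'
python3 -m inch '[[0,0,0,0,0,0],[0,0,0,0,0,0],[0,0,0,0,0,0],[0,0,0,0,0,0],[0,0,0,0,0,0]]' 0 80
python3 -m inch '[[0,0,-1,0,0,0],[0,0,-2,0,0,0],[0,0,-2,0,0,0],[0,0,-2,0,0,0]]')| grep -E "tool_pos|wrist|width"
python3 - <<'E'
from h import *
p=get_image("top"); g=cv2.cvtColor(cv2.imread("pics/top0.png"),cv2.COLOR_BGR2GRAY).astype(float)
L=[];Rr=[]
for r in list(range(312,366,6)):
    row=g[r-1:r+2,165:225].mean(0); d=np.diff(cv2.GaussianBlur(row[None],(3,1),0)[0]); 
    if r in(324,348): print(r,row.round().astype(int).tolist())
E
```

```text
tool_pos: [0.6072, 0.146, 0.0907]
wrist_force: [0.1, -0.0, -0.5]
grip_width: 0.645
tool_pos: [0.6088, 0.1461, 0.0923]
wrist_force: [-0.1, 0.3, 0.5]
grip_width: 0.644
tool_pos: [0.6101, 0.1464, 0.0942]
wrist_force: [-0.7, 0.9, 4.6]
grip_width: 0.151
tool_pos: [0.6086, 0.146, 0.0946]
wrist_force: [0.1, -0.2, -1.4]
grip_width: 0.148
324 [120, 121, 120, 121, 122, 122, 120, 120, 122, 120, 120, 66, 67, 65, 72, 105, 106, 106, 105, 104, 102, 103, 104, 105, 104, 105, 106, 105, 105, 106, 105, 107, 108, 106, 104, 106, 95, 102, 120, 121, 120, 121, 121, 120, 120, 122, 120, 119, 121, 122, 121, 122, 120, 122, 121, 123, 121, 120, 121, 121]
348 [121, 119, 120, 120, 122, 121, 121, 120, 120, 122, 119, 119, 73, 64, 66, 80, 103, 105, 102, 101, 104, 104, 102, 104, 103, 105, 104, 102, 104, 106, 107, 106, 106, 107, 106, 105, 104, 97, 98, 120, 120, 120, 121, 120, 120, 122, 120, 120, 122, 121, 120, 121, 121, 120, 120, 119, 119, 120, 120, 121]
```

```bash

(python3 -m inch '[[10,0,0,0,0,0],[22,0,0,0,0,0],[34,0,0,0,0,0],[46,0,0,0,0,0],[58,0,0,0,0,0]]'
python3 -m inch '[[0,0,0,0,0,0],[0,0,0,0,0,0],[0,0,-10,0,0,0],[0,0,-25,0,0,0],[0,0,-40,0,0,0]]')| grep -E "tool_pos|wrist|width"
python3 - <<'E'
from h import *
p=get_image("top"); g=cv2.cvtColor(cv2.imread("pics/top0.png"),cv2.COLOR_BGR2GRAY).astype(float)
A=[]
for r in range(315,366,5):
    row=g[r-1:r+2].mean(0)
    i=178
    while row[i]<88:i+=1
    l=i-1+(88-row[i-1])/(row[i]-row[i-1])
    j=195
    while row[j]>100.5:j+=1
    rr=j-1+(row[j-1]-100.5)/(row[j-1]-row[j])
    A.append((unproj(p,(l,r),.07)[:2],unproj(p,(rr,r),.07)[:2]))
A=np.array(A); 
a=np.polyfit(A[:,0,0],A[:,0,1],1);b=np.polyfit(A[:,1,0],A[:,1,1],1);print(a,b,"at x=.408:",np.polyval(a,.408),np.polyval(b,.408))
# ends at strip: along column ~190
for c in (183,188,193,198):
    col=g[:,c-1:c+2].mean(1);d=np.abs(np.diff(col)); print(c,[(k+.5,round(d[k])) for k in list(range(262,290))+list(range(395,418)) if d[k]>6])
E
```

```text
tool_pos: [0.5498, 0.1394, 0.0946]
wrist_force: [-0.1, -0.1, -1.8]
grip_width: 0.153
tool_pos: [0.5522, 0.1396, 0.1356]
wrist_force: [0.7, -0.4, -1.8]
grip_width: 0.149
[0.06669163 0.2728157 ] [0.06320079 0.23258432] at x=.408: 0.3000258788969312 0.2583702370133763
183 [(273.5, 10), (274.5, 16), (402.5, 8), (409.5, 13)]
188 [(274.5, 10), (409.5, 19)]
193 [(272.5, 10), (273.5, 12), (274.5, 9), (408.5, 12)]
198 [(273.5, 15), (408.5, 14)]
```

```bash

(python3 -m inch '[[0,0,-35,0,0,0.02],[0,0,-75,0,0,0.048],[0,0,-115,0,0,0.048],[0,0,-115,0,0,0.048],[0,0,-115,0,0,0.048]]')| grep -E "tool_pos|wrist|width"
python3 - <<'E'
from h import *
go((.382,.2758,.25),.066)
E
```

```text
tool_pos: [0.5538, 0.1399, 0.2531]
wrist_force: [-1.1, 0.2, -3.3]
grip_width: 0.155
go [162.6 146.8   2. ] [ 0.001  0.007 -0.001]
```

```bash

(python3 -m inch '[[15,13,0,0,0,0],[40,36,0,0,0,0],[68,61,0,0,0,0],[96,86,0,0,0,0],[124,111,0,0,0,0]]'
python3 -m inch '[[20,18,0,0,0,0],[33,31,0,0,0,0],[38,36,0,0,0,0],[38,36,0,0,0,0],[38,36,0,0,0,0]]'
python3 -m inch '[[0,0,0,0,0,0],[0,0,0,0,0,0]]')| tail -6
python3 - <<'E'
from h import *
go((.382,.2758,.165),.066)
s=get_state();p=get_image("wrist");save(p,"w13")
m=[d for d in trace(p,"ledge")]; print([(d["confidence"],d["position"]) for d in m])
M=m[0]["mask"]
for r in range(0,240,20):
    c=np.where(M[r])[0]; 
    if len(c): print(r,c.min(),c.max(),unproj(p,(c.min(),r),.07,s)[:2].round(4),unproj(p,(c.max(),r),.07,s)[:2].round(4))
print([(d["confidence"],unproj(p,d["position"],.07,s).round(4)) for d in spot_point(p,"ledge_top")[:2]])
g=p["pixels"].mean(2)
for r in (20,60,100): print(r,g[r-2:r+3,200:440:4].mean(0).astype(int).tolist())
E
```

```text
t: 49.58
tool_pos: [0.3814, 0.275, 0.2496]
eef_rot: [-0.032, 0.999, -0.0, -0.0]
wrist_force: [-0.3, 0.3, -2.0]
grip_width: 0.148
finger_force: 78.6
go [-0.6  0.8 84.6] [-0.001 -0.    -0.002]
[(0.81, [322.8, 146.9])]
100 294 348 [0.2866 0.25  ] [0.2839 0.2931]
120 264 375 [0.3035 0.2265] [0.2979 0.3162]
140 265 374 [0.3192 0.2278] [0.3137 0.3169]
160 266 376 [0.3354 0.2291] [0.3297 0.3201]
180 296 346 [0.3504 0.2547] [0.3478 0.2966]
200 295 346 [0.3674 0.2547] [0.3647 0.298 ]
[]
20 [153, 154, 153, 154, 154, 154, 154, 153, 154, 153, 154, 154, 154, 153, 154, 154, 154, 154, 154, 154, 155, 154, 152, 155, 154, 154, 154, 154, 154, 154, 154, 153, 154, 154, 154, 154, 153, 153, 153, 153, 154, 154, 154, 155, 154, 154, 154, 76, 81, 80, 81, 80, 81, 82, 79, 81, 79, 82, 80, 82]
60 [154, 154, 154, 153, 154, 154, 153, 154, 154, 155, 153, 154, 154, 153, 153, 154, 154, 154, 154, 154, 154, 153, 153, 154, 154, 152, 154, 154, 154, 154, 153, 153, 153, 155, 155, 154, 153, 153, 155, 155, 153, 153, 154, 154, 152, 154, 153, 153, 154, 97, 80, 82, 81, 81, 81, 80, 81, 80, 82, 82]
100 [154, 153, 154, 153, 154, 154, 154, 154, 153, 154, 154, 154, 154, 153, 154, 155, 154, 154, 154, 154, 154, 153, 155, 156, 143, 146, 143, 141, 140, 138, 141, 137, 139, 138, 139, 133, 133, 116, 154, 154, 156, 154, 154, 154, 154, 154, 155, 153, 156, 109, 80, 82, 81, 80, 81, 82, 82, 82, 81, 81]
```

```bash

(python3 -m inch '[[-2.7,2,20,0,0,0],[-2.7,2,45,0,0,0],[-2.7,2,70,0,0,0],[-2.7,2,80,0,0,0],[-2.7,2,83,0,0,0]]'
python3 -m inch '[[0,0,0,0,0,0],[0,0,0,0,0,0],[0,0,2,0,0,0],[0,0,4,0,0,0],[0,0,4,0,0,0]]'
python3 -m inch '[[0,0,1,0,0,0],[0,0,2,0,0,0],[0,0,2,0,0,0],[0,0,2,0,0,0]]'
python3 -m inch '[[0,0,0.5,0,0,0],[0,0,1,0,0,0],[0,0,1.5,0,0,0],[0,0,1.5,0,0,0],[0,0,1.5,0,0,0]]')| grep -E "tool_pos|wrist|width"
```

```text
tool_pos: [0.3818, 0.2769, 0.1651]
wrist_force: [-0.6, 0.0, -3.0]
grip_width: 0.15
tool_pos: [0.3832, 0.2781, 0.1635]
wrist_force: [-0.7, -0.2, -2.5]
grip_width: 0.145
tool_pos: [0.3829, 0.2779, 0.161]
wrist_force: [-0.2, -0.4, -2.4]
grip_width: 0.153
tool_pos: [0.3829, 0.2779, 0.1594]
wrist_force: [-0.2, 0.2, -2.5]
grip_width: 0.157
```

```bash

(python3 -m inch '[[0,0,1,0,0,0],[0,0,2,0,0,0],[0,0,3,0,0,0],[0,0,3,0,0,0],[0,0,3,0,0,0]]'
python3 -m inch '[[0,0,0.5,0,0,0],[0,0,1,0,0,0],[0,0,1.5,0,0,0],[0,0,1.5,0,0,0],[0,0,1.5,0,0,0]]')| grep -E "tool_pos|wrist|width"
```

```text
tool_pos: [0.3828, 0.2779, 0.1564]
wrist_force: [0.2, -0.5, -2.4]
grip_width: 0.154
tool_pos: [0.3829, 0.2779, 0.155]
wrist_force: [-1.1, -0.8, -1.7]
grip_width: 0.149
```

```bash

(python3 -m inch '[[0,0,0.5,0,0,0],[0,0,1,0,0,0],[0,0,1,0,0,0],[0,0,1,0,0,0]]'
python3 -m inch '[[0,0,0.5,0,0,0],[0,0,1,0,0,0],[0,0,1,0,0,0],[0,0,1,0,0,0]]')| grep -E "tool_pos|wrist|width"
```

```text
tool_pos: [0.3829, 0.278, 0.1543]
wrist_force: [-1.7, 0.0, 0.8]
grip_width: 0.153
tool_pos: [0.3827, 0.278, 0.1542]
wrist_force: [-4.0, -0.7, 7.7]
grip_width: 0.148
```

```bash

(python3 -m inch '[[0,0,-1,0,0,0],[0,0,-1,0,0,0],[0,0,-1,0,0,0]]'
python3 -m inch '[[0,0,0,0,0,0],[0,0,0,0,0,0],[0,0,0,0,0,0],[0,0,0,0,0,0]]' 36
python3 -m inch '[[0,0,-15,0,0,0],[0,0,-40,0,0,0],[0,0,-80,0,0,0],[0,0,-105,0,0,0],[0,0,-105,0,0,0]]')| grep -E "tool_pos|wrist|width"
python3 - <<'E'
from h import *
s=get_state();p=get_image("wrist");save(p,"w14")
print([(round(d["confidence"],2),unproj(p,d["position"],.07,s).round(4)) for d in spot_point(p,"pot_a")[:3]])
M=trace(p,"ledge")[0]["mask"]
for r in range(0,300,20):
    c=np.where(M[r])[0]
    if len(c): print(r,c.min(),c.max(),unproj(p,(c.min(),r),.07,s)[:2].round(4),unproj(p,(c.max(),r),.07,s)[:2].round(4))
M=trace(p,"pot_a")[0]["mask"]
for r in range(0,300,15):
    c=np.where(M[r])[0]
    if len(c): print("pot",r,c.min(),c.max(),unproj(p,(c.min(),r),.076,s)[:2].round(4),unproj(p,(c.max(),r),.076,s)[:2].round(4))
E
```

```text
tool_pos: [0.3831, 0.278, 0.1542]
wrist_force: [-1.1, 0.5, 1.7]
grip_width: 0.15
tool_pos: [0.3831, 0.2779, 0.1539]
wrist_force: [-0.5, 1.0, -1.0]
grip_width: 0.425
tool_pos: [0.386, 0.2796, 0.2646]
wrist_force: [-0.3, 0.7, 0.2]
grip_width: 0.424
[(0.95, array([0.4067, 0.279 , 0.07  ])), (0.86, array([0.4005, 0.1767, 0.07  ]))]
100 288 340 [0.2924 0.2497] [0.2897 0.293 ]
120 261 369 [0.3099 0.2277] [0.3042 0.3188]
140 261 368 [0.3264 0.2281] [0.3207 0.3195]
160 290 339 [0.3418 0.2537] [0.3392 0.296 ]
180 290 339 [0.3591 0.2545] [0.3564 0.2974]
280 268 362 [0.4544 0.2378] [0.4489 0.3266]
pot 180 185 212 [0.3636 0.1638] [0.3623 0.1874]
pot 195 158 220 [0.3781 0.1393] [0.375  0.1943]
pot 210 142 228 [0.3924 0.124 ] [0.3879 0.2013]
pot 225 141 235 [0.4063 0.1222] [0.4012 0.2076]
pot 240 173 241 [0.4186 0.1511] [0.4148 0.2131]
pot 255 178 220 [0.4327 0.1551] [0.4302 0.1939]
pot 270 170 200 [0.4479 0.1469] [0.4461 0.1751]
pot 285 178 188 [0.4625 0.1538] [0.4619 0.1633]
```

The pot stands on the ledge middle, at about (0.407, 0.279). Now the key.

```bash

(python3 -m inch '[[-3,-25,0,0,0,0],[-8,-60,0,0,0,0],[-13,-100,0,0,0,0],[-18,-140,0,0,0,0],[-23,-180,0,0,0,0]]' 0 20
python3 -m inch '[[-3,-35,0,0,0,0],[-5,-65,30,0,0,0],[-5,-75,60,0,0,0],[-5,-75,80,0,0,0],[-5,-75,80,0,0,0]]'
python3 -m inch '[[0,0,0,0,0,0],[0,0,0,0,0,0]]')|tail -6
python3 - <<'E'
from h import *
s=get_state();p=get_image("wrist");save(p,"w15")
print([(round(d["confidence"],2),d["position"],unproj(p,d["position"],.043,s).round(4)) for d in spot_point(p,"key_top")[:2]])
hsv=cv2.cvtColor(p["pixels"],cv2.COLOR_RGB2GRAY)
k=proj(p,[(.4293,.0241,.043)],s)[0];x,y=k.astype(int);print(k)
sub=cv2.medianBlur(hsv,3)[max(0,y-50):y+50,x-50:x+50];print(sub[::10,::10])
n,l,st,ce=cv2.connectedComponentsWithStats((sub>185).astype(np.uint8))
for i in range(1,n):
    if st[i][4]>100: print(st[i],unproj(p,ce[i]+[x-50,max(0,y-50)],.043,s).round(4))
E
```

```text
t: 55.02
tool_pos: [0.4279, 0.0256, 0.1793]
eef_rot: [-0.033, 0.999, 0.0, 0.0]
wrist_force: [0.3, -0.4, 0.6]
grip_width: 0.002
finger_force: 0.0
[(0.85, [318.5, 232.8], array([0.4303, 0.0263, 0.043 ]))]
[315.73279887 231.32503877]
[[160 159  96 103  89  61  37 159 158 160]
 [159 160 107 106 107 106 102  89  63  36]
 [158  91 106 105 105 104 102 102 100  97]
 [160  94 106 105 105  26  31 101 100  99]
 [159 102 103 103  27 156 153  61  99  96]
 [158 105 104 102  69 152 150  98  98  97]
 [ 91 104 103 101 101  25  32  98  99  92]
 [ 99 102 100  99  98  97  96 100  53  47]
 [102  28  28  73  98  97  96  96  51  85]
 [ 99  25  65  67  62  25  35  99  52  82]]
```

```bash

(python3 -m inch '[[-2,0.3,30,0,0,0],[-2,0.3,70,0,0,0],[-2,0.3,105,0,0,0],[-2,0.3,122,0,0,0],[-2,0.3,129,0,0,0]]'
python3 -m inch '[[0,0,0,0,0,0],[0,0,0,0,0,0],[0,0,0,0,0,0]]'
python3 -m inch '[[0,0,1,0,0,0],[0,0,2,0,0,0],[0,0,3,0,0,0],[0,0,3,0,0,0],[0,0,3,0,0,0]]'
python3 -m inch '[[0,0,0.5,0,0,0],[0,0,1,0,0,0],[0,0,1.5,0,0,0],[0,0,1.5,0,0,0],[0,0,1.5,0,0,0]]')| grep -E "tool_pos|wrist"
```

```text
tool_pos: [0.4283, 0.0263, 0.0485]
wrist_force: [-1.0, 0.1, 0.7]
tool_pos: [0.4313, 0.0257, 0.0516]
wrist_force: [-0.1, -0.1, 0.7]
tool_pos: [0.4295, 0.0257, 0.0471]
wrist_force: [0.8, -0.1, -0.2]
tool_pos: [0.4294, 0.0257, 0.0454]
wrist_force: [-0.6, -0.9, -0.7]
```

```bash

(python3 -m inch '[[0,0,0.5,0,0,0],[0,0,1,0,0,0],[0,0,1,0,0,0],[0,0,1,0,0,0]]'
python3 -m inch '[[0,0,0.5,0,0,0],[0,0,1,0,0,0],[0,0,1,0,0,0],[0,0,1,0,0,0]]'
python3 -m inch '[[0,0,0.3,0,0,0],[0,0,0.5,0,0,0],[0,0,0.5,0,0,0],[0,0,0.5,0,0,0]]'
python3 -m inch '[[0,0,0.3,0,0,0],[0,0,0.5,0,0,0],[0,0,0.5,0,0,0],[0,0,0.5,0,0,0]]')| grep -E "tool_pos|wrist"
```

```text
tool_pos: [0.4294, 0.0257, 0.0444]
wrist_force: [0.2, 0.3, -0.5]
tool_pos: [0.4294, 0.0257, 0.0435]
wrist_force: [-0.6, -0.0, -0.5]
tool_pos: [0.4294, 0.0257, 0.043]
wrist_force: [-0.4, -0.5, 1.6]
tool_pos: [0.4294, 0.0257, 0.0426]
wrist_force: [-0.4, 0.4, 2.4]
```

```bash

(python3 -m inch '[[0,0,0.3,0,0,0],[0,0,0.5,0,0,0],[0,0,0.5,0,0,0],[0,0,0.5,0,0,0]]'
python3 -m inch '[[0,0,0.3,0,0,0],[0,0,0.5,0,0,0],[0,0,0.5,0,0,0],[0,0,0.5,0,0,0]]'
python3 -m inch '[[0,0,0.3,0,0,0],[0,0,0.5,0,0,0],[0,0,0.5,0,0,0],[0,0,0.5,0,0,0]]')| grep -E "tool_pos|wrist"
```

```text
tool_pos: [0.4294, 0.0257, 0.0421]
wrist_force: [-1.3, 0.1, 3.9]
tool_pos: [0.4294, 0.0257, 0.0415]
wrist_force: [-1.2, 0.4, 4.7]
tool_pos: [0.4294, 0.0257, 0.041]
wrist_force: [-2.0, 1.2, 4.5]
```

```bash

(python3 -m inch '[[0,0,0.3,0,0,0],[0,0,0.5,0,0,0],[0,0,0.5,0,0,0],[0,0,0.5,0,0,0]]'
python3 -m inch '[[0,0,0.3,0,0,0],[0,0,0.5,0,0,0],[0,0,0.5,0,0,0],[0,0,0.5,0,0,0]]')| grep -E "tool_pos|wrist"
```

```text
tool_pos: [0.4294, 0.0258, 0.0404]
wrist_force: [-1.6, -0.4, 3.6]
tool_pos: [0.4293, 0.0257, 0.0399]
wrist_force: [-2.4, 0.4, 3.6]
```

```bash

(python3 -m inch '[[0,0,0.2,0,0,0],[0,0,0.4,0,0,0],[0,0,0.4,0,0,0]]'
python3 -m inch '[[0,0,0,0,0,0]]'
python3 -m inch '[[0,0,0,0,0,0]]')| grep -E "tool_pos|wrist"
```

```text
tool_pos: [0.4294, 0.0257, 0.0395]
wrist_force: [-0.9, 0.3, 2.8]
tool_pos: [0.4293, 0.0258, 0.0395]
wrist_force: [-1.3, 0.7, 2.6]
tool_pos: [0.4293, 0.0257, 0.0395]
wrist_force: [-2.3, 0.7, 3.7]
```

It clicked: about 3.7 mm travel, with the force down from 4.7 to ~3 N. Releasing and doing a final check.

```bash

(python3 -m inch '[[0,0,-4,0,0,0],[0,0,-15,0,0,0],[0,0,-45,0,0,0],[0,0,-85,0,0,0],[0,0,-120,0,0,0]]'
python3 -m inch '[[30,0,-40,0,0,0],[60,0,-80,0,0,0],[80,0,-120,0,0,0],[80,0,-120,0,0,0],[80,0,-120,0,0,0]]'
python3 -m inch '[[0,0,0,0,0,0],[0,0,0,0,0,0]]')|tail -6
python3 - <<'E'
from h import *
for c in ["top","scene"]:
    p=get_image(c)
    for n,z in [("pot_a",.01),("green_tray",0),("ledge_top",.07),("spice_a",0),("scrub_brush",0),("tea_small",0)]:
        for d in spot_point(p,n)[:5]:
            if d["confidence"]>.45: print(c,n,np.round(d["position"]),round(d["confidence"],2),unproj(p,d["position"],z).round(3))
E
```

```text
t: 61.03
tool_pos: [0.3497, 0.0204, 0.2788]
eef_rot: [-0.033, 0.999, 0.0, -0.0]
wrist_force: [0.1, 0.5, -0.7]
grip_width: 0.002
finger_force: 0.0
top pot_a [434. 354.] 0.87 [ 0.376 -0.208  0.01 ]
top pot_a [259. 340.] 0.83 [0.407 0.152 0.01 ]
top pot_a [437. 312.] 0.7 [ 0.463 -0.217  0.01 ]
top pot_a [192. 341.] 0.57 [0.407 0.29  0.01 ]
top green_tray [440. 337.] 0.69 [ 0.412 -0.222  0.   ]
top spice_a [443. 221.] 0.63 [ 0.658 -0.239  0.   ]
top scrub_brush [368. 154.] 0.78 [ 0.808 -0.08   0.   ]
top tea_small [431. 171.] 0.81 [ 0.769 -0.217  0.   ]
scene pot_a [220. 206.] 0.93 [0.418 0.342 0.01 ]
scene pot_a [279. 364.] 0.91 [ 0.377 -0.213  0.01 ]
scene pot_a [323. 353.] 0.85 [ 0.468 -0.227  0.01 ]
scene pot_a [241. 251.] 0.68 [0.415 0.138 0.01 ]
scene green_tray [297. 364.] 0.77 [ 0.411 -0.222  0.   ]
scene spice_a [404. 333.] 0.56 [ 0.65  -0.249  0.   ]
scene scrub_brush [419. 259.] 0.75 [ 0.81  -0.073  0.   ]
scene tea_small [446. 302.] 0.72 [ 0.784 -0.215  0.   ]
```

```bash
python3 -c "
from rig import hand_in; print(hand_in())"
```

```text
the job is handed in; nothing more can be done
None
```

Job handed in: three pots were present; the one whose stopper held (collar up about 5.6 mm) stands on the middle of the ledge, the two that failed stand in the green tray, and the key was pressed last, just past its click (about 3.7 mm), and let go; the jar, brush, carton and purple look-alike were left alone, and no verdict was shown.

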